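# Weigh out a de-rusting tumbler charge

## Robot

A 6-joint arm with a two-finger parallel gripper is mounted at the origin on the work surface. World frame = base frame: x ahead of the robot, y to its left, z up, the work surface at z = 0. Lengths are in mm, angles in degrees, forces in N, time in s.
With the tool pointing down it reaches from about 225 to 875 mm from the base axis. Payload 3.4 kg.
Tool frame: the origin (TCP) lies on the centre line of the jaws, within the pads' length; the fingertips stand ahead of it and the grasp point (between the pads) lies 2 mm behind it (manip.tips_ahead is the z of the fingertips in the tool frame, in mm); z points along the fingers, y is the line along which they close (so a half turn about z gives the same grasp; the last joint's range is limited). The gripper opens to 85 mm and grips with 20 to 120 N. Pads are 22 mm wide; open, the fingers measure 114 mm over their backs; the gripper's body (76 mm by 85 mm) begins 54 mm behind the grasp point. The pads swing forward as they close: fully open they stand 13 mm farther back than shut.
Start: joints at [-74.255, 15.808, 86.224, -0, 77.962, -6.933], TCP at [221.691, -530.579, 248.328] pointing down, gripper open.
Joint ranges: [-165.64, 165.64], [-43.16, 119.46], [12.63, 154.43], [-67.54, 247.53], [6.08, 155.33], [-154.97, 154.97]. Speed limits (degrees/s): [147.25, 147.25, 180, 180, 180, 180].

## Interface

Orientations are given as [roll, pitch, yaw] about the fixed x, y, z axes, in that order (R = Rz(yaw) Ry(pitch) Rx(roll)).
In Python, from workcell import monitor, viewer, manip gives the robot as it stands.
- The arm moves only by the shell command python3 -m handwheel 'ROWS' [OPENING] [FORCE]. ROWS is JSON, one flat list of numbers, 6 for each row, row after row: the shift along the tool's x, y, z in m, then the turn, a rotation vector about the tool's x, y, z in rad. In form: [x, y, z, ax, ay, az, x, y, z, ax, ay, az, ...]. A call has 1 to 8 rows; each row shifts and turns the commanded pose from where the row before left it, along the tool's axes as they then stand; what a row does not reach is not made up. A row lasts 1/10 s, in which the tool goes at most 50 mm and 8.59 degrees, less where a joint would pass 70% of its speed; a pose out of reach is approached as far as the arm can. A call with a gripper value outside its range is refused whole. OPENING is the opening in per cent of the stroke, from 0 (shut) to 100 (fully open), set as the call begins (- or left out, the last holds). The fingers move at their own pace and stop on an object; FORCE is the grip in N (left out, the last holds). Time passes only in rows, so rows that do not move let the fingers close. It gives the time, the measured TCP pose, the force, the opening and the grip force at its end, in the units of the state.
- monitor.read_state(): the state, without advancing time (a new reading comes with each control period).
- viewer.capture(name): name is "scene" or "top" or "wrist"; returns a dict with "color" (400x640x3 uint8, red, green, blue), "fx", "fy", "cx", "cy" (pixels), "world_to_cam" (4x4, takes a point from world to camera coordinates); the wrist camera has in their place "T_tool_cam" (4x4, takes a point from camera to tool coordinates, whose origin is the TCP and whose axes are the flange's). Camera axes: x right, y down, z forward; pixel columns grow to the right and rows downward; lengths in mm; the calibration is good to about 2 mm. A picture is of the moment at which its call begins: read the wrist's pose just before it. There is no depth.
- manip.hand_in(): hands the job in; it is judged then, once.
The state is a dict: "time": time; "joints": joint angles; "qd": joint speeds; "tau": joint torques, N m; "ee_pos": TCP position; "tcp_rot": TCP orientation; "force": force on the tool from outside, world axes, zero at the start; "moment": the same for the moment, N m; "grip_width": finger opening in mm; "gripper_force": force on a finger pad.
Only numpy, scipy, OpenCV 4.12 (cv2) and the standard library are available. Lean on these libraries where they do the work, as an engineer would, in place of code of your own. Each camera call takes 0.05 s, during which the arm holds its last target. There are 200 camera calls.

## Task

Weigh out a tumbler charge on the spring scale: first lay every rusty link that is on the bench in the pan, then use the scoop, never the fingers, to carry blue ceramic balls from the trough into the pan until the needle rests in the green sector. If the pan gets too heavy, a ball may be lifted out of it by hand, and a stray ball may be picked up by hand; drop such balls into the trough from above its rim, for no ball may be left outside trough and pan. Finally stand the scoop upright and empty, near the middle of its rubber mat, and leave the other things on the bench where they are.

Things in the scene. Friction and masses are not known exactly. Their poses are not given: they have to be found in the camera images.
- trough: aluminium ball trough, fixed to the bench, an open tray; outer 220 x 148 mm, walls 4 mm thick and 50 mm high above its floor, the low end wall 72 mm. This frame is level: origin on the bench under its centre, +x along its length towards its low far end, z up. The floor itself slopes down 0.09 rad (5 degrees) towards +x, so the balls roll to that end; inner length 212 mm, inner width 140 mm
- trough_low (a point): middle of the trough floor's edge at the low end, on the floor where it meets the inside of the end wall
- pan (a joint): how far the scale pan has sunk on its spring, m: 0 empty, 0.044 at the stop. The spring takes 150 N/m, so 0.1 kg sinks it 6.5 mm. The black needle of the white dial, which lies face up, turns clockwise 80 rad per m of sinking; its green sector is 0.024 to 0.032 (needle 1.92 to 2.56 rad), red beyond. It moves straight down and settles in about 0.5 s
- pan_in (a point): centre of the pan's inner floor, sinks with it (94 mm above the bench when empty). Square steel pan on a blue spring scale fixed to the bench; inner 152 x 152 mm, walls 4 mm thick and 30 mm high above this floor, sides parallel to this frame's x and y. The scale's dial housing (75 x 92 mm, 75 mm tall) stands beside the pan, centred 122 mm along +x
- mat: black rubber mat for the scoop, fixed, 220 x 130 x 3 mm (x, y, z), origin at its centre on the bench
- scoop_bowl (a point): orange scoop, 0.22 kg, stands by itself on its base plate; this point is the centre of the bowl's underside, +x towards its open front lip, z up. Bowl 54 mm long (x), 78 mm wide, open at the front; base plate 2 mm thick, from the lip 27 mm ahead to a heel 45 mm behind this point; back wall 3 mm thick, 34 mm tall; side walls 2 mm thick, 30 mm tall, only along the rear 36 mm; holds 2 or 3 balls
- scoop_grip (a point): point on the scoop's black handle, 80 mm behind and 90 mm above scoop_bowl, same axes. The handle is a level bar along x, 18 mm wide (y), 24 mm high (z), whose centre line passes through this point, from 48 mm ahead of it to 48 mm behind it; a neck at the bowl's back wall carries it
- link1_center (a point): rusty brown steel link, a flat bar 75 x 18 x 10 mm (x, y, z) with two dark holes, 67 to 83 g; this is its centre, x along its length. Two to four links are there; an absent one reads None
- link2_center (a point): rusty brown steel link, a flat bar 75 x 18 x 10 mm (x, y, z) with two dark holes, 67 to 83 g; this is its centre, x along its length. Two to four links are there; an absent one reads None
- link3_center (a point): rusty brown steel link, a flat bar 75 x 18 x 10 mm (x, y, z) with two dark holes, 67 to 83 g; this is its centre, x along its length. Two to four links are there; an absent one reads None
- link4_center (a point): rusty brown steel link, a flat bar 75 x 18 x 10 mm (x, y, z) with two dark holes, 67 to 83 g; this is its centre, x along its length. Two to four links are there; an absent one reads None
- ball1_center (a point): centre of a blue glazed ceramic ball, 32 mm across, 42 to 58 g, smooth and freely rolling
- ball2_center (a point): centre of a blue glazed ceramic ball, 32 mm across, 42 to 58 g, smooth and freely rolling
- ball3_center (a point): centre of a blue glazed ceramic ball, 32 mm across, 42 to 58 g, smooth and freely rolling
- ball4_center (a point): centre of a blue glazed ceramic ball, 32 mm across, 42 to 58 g, smooth and freely rolling
- ball5_center (a point): centre of a blue glazed ceramic ball, 32 mm across, 42 to 58 g, smooth and freely rolling
- ball6_center (a point): centre of a blue glazed ceramic ball, 32 mm across, 42 to 58 g, smooth and freely rolling
- ball7_center (a point): centre of a blue glazed ceramic ball, 32 mm across, 42 to 58 g, smooth and freely rolling
- canister: squat tin canister, 104 mm across, 80 mm tall, dark knurled screw lid; a bystander, loose; origin at its underside
- throttle: green plastic throttle lever, 110 mm long, 28 mm tall; a bystander, loose; origin at its underside
- extbar: chrome socket extension bar, 170 mm long; a bystander, loose; origin at its underside
- cup: grey aluminium recoil starter cup, 80 mm across, 30 mm tall; a bystander, loose; origin at its underside
- heightknob: red plastic wheel-height knob, 52 mm across, 36 mm tall; a bystander, loose; origin at its underside

How it is judged:
By the outcome, as a careful person would: the job done as asked, in the order asked, and still so for the second after the job is handed in, with the robot touching nothing.
Of link1, link2, link3, link4 only 2 to 4 are there at a start; the rules pass over those that are not, and their reading is None.
At some moment in a run one of scoop, link1, link2, link3, link4 may be knocked a few centimetres aside while the robot is not near it.
It also fails if it takes over 210 s, if anything falls off the work surface, if the arm or the gripper's body presses on something with over 40 N, if the wrist force passes 120 N, or if a joint passes its speed limit or range.

## Working session

There is one attempt and no reset: what is moved stays moved. The work goes in short steps, Python scripts to look and compute and a shell command to move; the robot and the scene stay as the last step left them, time stands still between calls to the robot, and variables do not carry over. Pictures are saved under pics/ and viewed, at most 14 in all, crops included, and the job is handed in when it is done.

```bash
ls; mkdir -p pics
cat > h.py <<'E'
import numpy as np, cv2
from scipy.spatial.transform import Rotation as R
from workcell import monitor, viewer, manip
def shot(name, fn=None):
    s=monitor.read_state(); c=viewer.capture(name)
    if 'world_to_cam' in c: T=np.array(c['world_to_cam'])
    else:
        W=np.eye(4); W[:3,:3]=R.from_euler('xyz',s['tcp_rot'],degrees=True).as_matrix(); W[:3,3]=s['ee_pos']
        T=np.linalg.inv(W@np.array(c['T_tool_cam']))
    c['T']=T
    if fn: cv2.imwrite('pics/'+fn, cv2.cvtColor(c['color'],cv2.COLOR_RGB2BGR))
    return c
def px2w(c,u,v,z):
    d=np.array([(u-c['cx'])/c['fx'],(v-c['cy'])/c['fy'],1]); Ri=c['T'][:3,:3].T
    o=-Ri@c['T'][:3,3]; d=Ri@d; return o+d*(z-o[2])/d[2]
def w2px(c,p):
    q=c['T'][:3,:3]@np.array(p)+c['T'][:3,3]; return q[0]/q[2]*c['fx']+c['cx'],q[1]/q[2]*c['fy']+c['cy']
def st():
    s=monitor.read_state(); print({k:np.round(s[k],1).tolist() for k in('time','ee_pos','tcp_rot','force','grip_width','gripper_force')})
E
python3 - <<'E'
from h import *
st(); print(manip.tips_ahead)
for n in('top','scene'):
    c=shot(n,n+'0.png'); o=-c['T'][:3,:3].T@c['T'][:3,3]; print(n,o,c['T'][:3,:3].round(2).tolist(),c['fx'])
E
```

```text
pics
{'time': 0.0, 'ee_pos': [221.5, -530.1, 247.4], 'tcp_rot': [-179.9, -0.0, 22.7], 'force': [-0.4, -0.4, 0.8], 'grip_width': 85.6, 'gripper_force': 0.0}
17.0
top [ 5.07636205e+02 -2.25400187e-01  1.10001007e+03] [[0.02, -1.0, 0.0], [-1.0, -0.02, -0.1], [0.1, -0.0, -1.0]] 396.7493966495419
scene [1101.64706304  615.48201679  824.67143674] [[-0.77, 0.64, 0.02], [0.42, 0.53, -0.73], [-0.48, -0.56, -0.68]] 371.44735574607114
```

View pics/top0.png

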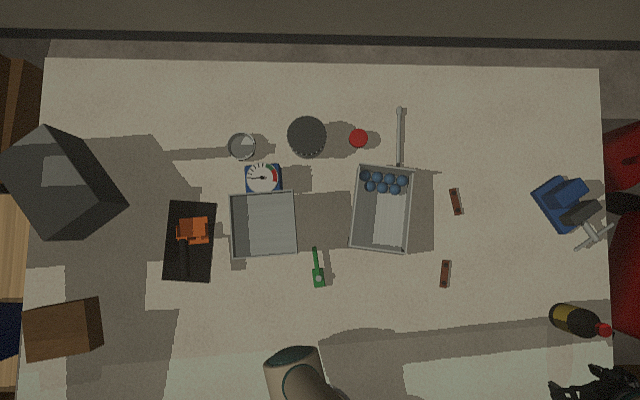

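View pics/scene0.png

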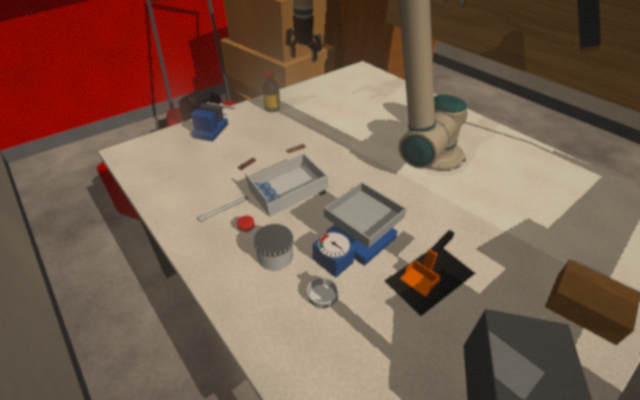

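Top view: links near (456,201) and (445,273), balls in the trough's far end at about (383,182), scoop on mat at (190,232), pan at (263,225), dial at (263,178). The scene view confirms two links. I'll zoom in.

Run:
```python
from h import *
c=shot('top'); im=c['color'][:,:,::-1]
a=cv2.resize(im[100:300,150:417],None,fx=3,fy=3,interpolation=cv2.INTER_CUBIC)
a=cv2.convertScaleAbs(a,alpha=1.4)
cv2.imwrite('pics/z1.png',a[:600,:800])
hsv=cv2.cvtColor(im,cv2.COLOR_BGR2HSV)
# red-brown dark: links
m=((hsv[:,:,0]<14)&(hsv[:,:,1]>90)&(hsv[:,:,2]<140)).astype('uint8')
n,l,s,ce=cv2.connectedComponentsWithStats(m)
for i in range(1,n):
    if s[i,4]>25:
        pts=np.argwhere(l==i)[:,::-1].astype('float32'); r=cv2.minAreaRect(pts)
        b=[px2w(c,u,v,5)[:2].round(0).tolist() for u,v in cv2.boxPoints(r)]
        print(ce[i].round(1),s[i],px2w(c,*ce[i],10).round(1)[:2],b)
```

```text
[621.2 157.2] [ 602  121   38   74 1927] [ 734.9 -839.4] [[834.0, -792.0], [841.0, -899.0], [637.0, -897.0], [631.0, -791.0]]
[357.8 137.8] [349 129  19  19 289] [ 775.2 -103.2] [[801.0, -79.0], [802.0, -129.0], [751.0, -130.0], [750.0, -79.0]]
[274.1 174.8] [271 169   6  13  48] [665.9 128. ] [[681.0, 138.0], [684.0, 127.0], [650.0, 119.0], [648.0, 130.0]]
[454.7 201.2] [449 189  12  26 138] [ 602.4 -372.3] [[636.0, -358.0], [640.0, -376.0], [570.0, -391.0], [565.0, -373.0]]
[623.9 279.7] [ 594  207   46  133 3007] [ 397.8 -829.1] [[594.0, -760.0], [597.0, -885.0], [241.0, -865.0], [239.0, -744.0]]
[191.2 229.8] [175 216  34  29 586] [509.7 349.7] [[547.0, 398.0], [548.0, 307.0], [472.0, 303.0], [470.0, 394.0]]
[443.9 273.4] [440 260   9  28 146] [ 405.3 -340.7] [[370.0, -328.0], [441.0, -337.0], [440.0, -356.0], [368.0, -347.0]]
```

View pics/z1.png

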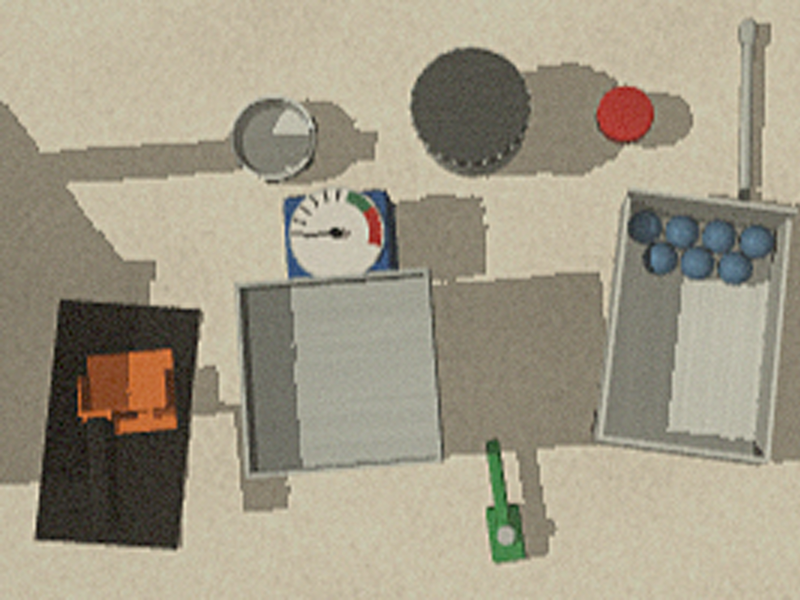

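The zoom shows seven balls at the low end, the dial (needle left, green sector at upper right, (360,200)), pan, mat with scoop (bowl at (130,390)), all clear. Next I measure trough and pan, and move over the links.

```bash
cat >> h.py <<'E'
def to(pos,rpy=None,cur=None):
    "turn first (rotvec, rad), then shift in the new axes (m)"
    s=monitor.read_state(); A=R.from_euler('xyz',s['tcp_rot'],degrees=True)
    B=A if rpy is None else R.from_euler('xyz',rpy,degrees=True)
    p=np.array(s['ee_pos']) if cur is None else np.array(cur)
    print('turn',(A.inv()*B).as_rotvec().round(3),'shift',(B.inv().apply(np.array(pos)-p)/1000).round(4))
E
python3 - <<'E'
from h import *
c=shot('top'); f=lambda L,z:[px2w(c,150+x/3,100+y/3,z)[:2].round(0) for x,y in L]
for z in (70,80):
    P=f([(627,192),(800,208),(770,462),(598,440)],z); print('trough',z,P,[np.linalg.norm(P[i]-P[i-1]).round() for i in range(4)], np.mean(P,0))
P=f([(238,285),(430,270),(443,460),(247,475)],124); print('pan',P,[np.linalg.norm(P[i]-P[i-1]).round() for i in range(4)], np.mean(P,0))
P=f([(60,298),(202,310),(179,550),(36,540)],3); print('mat',P,[np.linalg.norm(P[i]-P[i-1]).round() for i in range(4)], np.mean(P,0))
print('dial',f([(337,233)],75), 'handle?',f([(118,430),(100,530)],100))
w=shot('wrist'); print(np.array(w['T_tool_cam']).round(2).tolist(),w['fx'],w['cx'],w['cy'])
to([500,-370,330],[180,0,12])
E
```

```text
trough 70 [array([ 690., -101.]), array([ 679., -253.]), array([ 458., -226.]), array([474., -79.])] [np.float64(217.0), np.float64(152.0), np.float64(223.0), np.float64(148.0)] [ 575.25 -164.75]
trough 80 [array([ 689., -100.]), array([ 678., -251.]), array([ 459., -224.]), array([475., -78.])] [np.float64(215.0), np.float64(151.0), np.float64(221.0), np.float64(147.0)] [ 575.25 -163.25]
pan [array([597., 223.]), array([612.,  66.]), array([457.,  51.]), array([442., 210.])] [np.float64(156.0), np.float64(158.0), np.float64(156.0), np.float64(160.0)] [527.  137.5]
mat [array([593., 415.]), array([584., 283.]), array([366., 295.]), array([372., 424.])] [np.float64(221.0), np.float64(132.0), np.float64(218.0), np.float64(129.0)] [478.75 354.25]
dial [array([648., 151.])] handle? [array([476., 324.]), array([393., 334.])]
[[-0.0, -0.95, -0.3, 77.89], [1.0, 0.0, -0.0, -0.33], [0.0, -0.3, 0.95, -124.92], [0.0, 0.0, 0.0, 1.0]] 287.98989528423937 317.280090428904 200.6629780758709
turn [-0.001 -0.     0.186] shift [ 0.3056 -0.099  -0.0821]
```

```bash
python3 -m handwheel '[0,0,-0.04,0,0,0.093, 0,0,-0.04,0,0,0.093, 0.045,-0.015,0,0,0,0, 0.045,-0.015,0,0,0,0, 0.045,-0.015,0,0,0,0, 0.045,-0.015,0,0,0,0, 0.045,-0.015,0,0,0,0, 0.045,-0.015,0,0,0,0]' 100
python3 -m handwheel '[0.035,-0.01,0,0,0,0, 0,0,0,0,0,0, 0,0,0,0,0,0]'
cat >> h.py <<'E'
def links(c,z=10,amin=150):
    im=cv2.cvtColor(c['color'],cv2.COLOR_RGB2HSV)
    m=((im[:,:,0]<16)&(im[:,:,1]>85)&(im[:,:,2]<150)).astype('uint8')
    m=cv2.morphologyEx(m,cv2.MORPH_CLOSE,np.ones((5,5)))
    n,l,s,ce=cv2.connectedComponentsWithStats(m); out=[]
    for i in range(1,n):
        if s[i,4]>amin:
            r=cv2.minAreaRect(np.argwhere(l==i)[:,::-1].astype('float32'))
            b=np.array([px2w(c,u,v,z)[:2] for u,v in cv2.boxPoints(r)]); e=[b[1]-b[0],b[2]-b[1]]; e.sort(key=np.linalg.norm)
            out.append((b.mean(0).round(1),np.linalg.norm(e[1]).round(),np.linalg.norm(e[0]).round(),np.degrees(np.arctan(e[1][1]/e[1][0])).round(1)))
    for o in out: print(*o)
E
python3 - <<'E'
from h import *
st(); c=shot('wrist','w1.png'); links(c)
E
```

```text
time: 1.05
ee_pos: [468.4, -385.1, 328.3]
tcp_rot: [180.0, 0.0, 12.0]
force: [-0.0, -0.7, -0.1]
grip_width: 85.7
gripper_force: 0.0
time: 1.35
ee_pos: [499.5, -368.7, 327.8]
tcp_rot: [-180.0, 0.1, 12.1]
force: [-0.6, -0.7, -0.1]
grip_width: 85.8
gripper_force: 0.0
{'time': 1.4, 'ee_pos': [499.5, -368.7, 327.8], 'tcp_rot': [-180.0, 0.1, 12.1], 'force': [-0.6, -0.7, -0.1], 'grip_width': 85.8, 'gripper_force': 0.0}
[ 604.5 -374.7] 72.0 15.0 13.6
[ 678.7 -801.6] 68.0 32.0 -0.7
[ 362.  -881.8] 524.0 178.0 30.7
[ 408.2 -342.2] 73.0 16.0 -7.0
[ 130.4 -805.4] 79.0 63.0 23.4
```

View pics/w1.png

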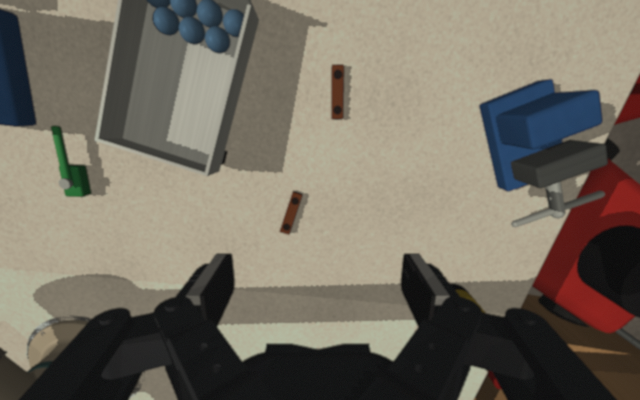

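Wrist view shows exactly two links, at (338,92) and (292,212). Picking the first.

```bash
python3 -m handwheel '[0.025,0.007,0.03,0,0,-0.018, 0.025,0.007,0.04,0,0,0, 0.025,0.007,0.04,0,0,0, 0.0256,0.0073,0.04,0,0,0, 0,0,0.04,0,0,0, 0,0,0.04,0,0,0, 0,0,0.04,0,0,0, 0,0,0.016,0,0,0]' 60 60
python3 -m handwheel '[0,0,0.011,0,0,0, 0,0,0.011,0,0,0, 0,0,0,0,0,0]'
python3 -m handwheel '[0,0,0,0,0,0, 0,0,0,0,0,0, 0,0,0,0,0,0, 0,0,0,0,0,0, 0,0,0,0,0,0]' 0 60
```

```text
time: 2.2
ee_pos: [599.6, -374.4, 37.7]
tcp_rot: [-179.7, 0.3, 12.9]
force: [-0.9, 0.2, -0.4]
grip_width: 51.2
gripper_force: 0.0
time: 2.5
ee_pos: [602.7, -375.1, 19.7]
tcp_rot: [-180.0, 0.0, 13.0]
force: [0.9, 0.9, -0.2]
grip_width: 51.5
gripper_force: 0.0
time: 3.0
ee_pos: [604.4, -375.2, 22.1]
tcp_rot: [179.9, -0.1, 13.1]
force: [-0.2, 0.1, 6.8]
grip_width: 15.2
gripper_force: 59.3
```

```bash
python3 -m handwheel '[0,0,-0.01,0,0,0, 0,0,-0.03,0,0,0, 0,0,-0.04,0,0,0, 0,0,-0.04,0,0,0, 0,0,-0.04,0,0,0, 0,0,-0.04,0,0,0.07, 0,0,0,0,0,0.07, 0,0,0,0,0,0]'
python3 - <<'E'
from h import *
st(); c=shot('wrist','w2.png'); to([531,96,200],[180,0,5])
E
```

```text
time: 3.8
ee_pos: [603.9, -374.7, 222.5]
tcp_rot: [179.9, -0.1, 5.1]
force: [0.2, 0.5, -1.0]
grip_width: 15.6
gripper_force: 58.7
{'time': 3.8, 'ee_pos': [603.9, -374.7, 222.5], 'tcp_rot': [179.9, -0.1, 5.1], 'force': [0.2, 0.5, -1.0], 'grip_width': 15.6, 'gripper_force': 58.7}
turn [-0.     0.     0.002] shift [-0.031  -0.4747  0.0206]
```

View pics/w2.png

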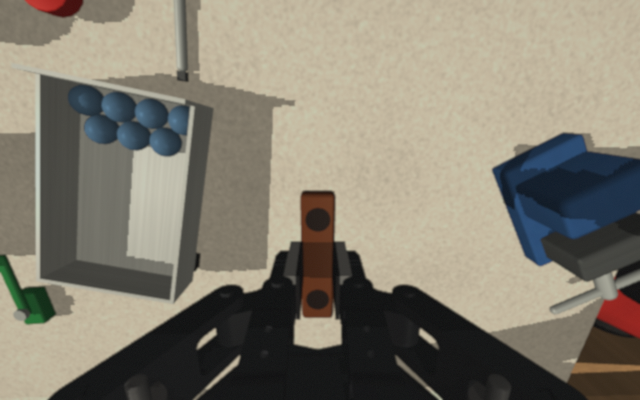

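The link is held firmly (317,255). Carry it to the pan.

```bash
python3 -m handwheel '[0,-0.03,0,0,0,0, -0.004,-0.045,0,0,0,0, -0.004,-0.05,0,0,0,0, -0.004,-0.05,0,0,0,0, -0.004,-0.05,0,0,0,0, -0.004,-0.05,0,0,0,0, -0.004,-0.05,0,0,0,0, -0.004,-0.05,0,0,0,0]'
python3 -m handwheel '[-0.003,-0.045,0,0,0,0, 0,-0.035,0,0,0,0, 0,-0.02,0.03,0,0,0, 0,0,0.035,0,0,0, 0,0,0.02,0,0,0, 0,0,0.01,0,0,0, 0,0,0,0,0,0]'
python3 - <<'E'
from h import *
st(); to([531,96,118],[180,0,5])
E
```

```text
time: 4.65
ee_pos: [541.2, -2.4, 218.8]
tcp_rot: [-180.0, 0.2, 5.1]
force: [1.7, 0.9, -0.5]
grip_width: 15.1
gripper_force: 58.8
time: 5.35
ee_pos: [529.5, 94.8, 123.1]
tcp_rot: [-180.0, 0.3, 5.1]
force: [0.1, -0.1, 0.1]
grip_width: 15.8
gripper_force: 58.8
{'time': 5.4, 'ee_pos': [529.5, 94.8, 123.1], 'tcp_rot': [-180.0, 0.3, 5.1], 'force': [0.1, -0.1, 0.1], 'grip_width': 15.8, 'gripper_force': 58.8}
turn [-0.     0.005  0.001] shift [ 0.0016 -0.001   0.0051]
```

```bash
python3 -m handwheel '[0,0,0.005,0,0,0, 0,0,0,0,0,0]'
python3 -m handwheel '[0,0,0,0,0,0, 0,0,0,0,0,0, 0,0,0,0,0,0, 0,0,-0.02,0,0,0, 0,0,-0.04,0,0,0, 0,0,-0.04,0,0,0.07, 0,0,0,0,0,0.07, 0,0,0,0,0,0.07]' 35
python3 -m handwheel '[-0.007,0.045,0,0,0,0, -0.008,0.05,0,0,0,0, -0.008,0.05,0,0,0,0, -0.008,0.05,0,0,0,0, -0.008,0.05,0,0,0,0, -0.008,0.05,0,0,0,0, -0.008,0.05,0,0,0,0, -0.008,0.05,0,0,0,0]' 60
python3 -m handwheel '[-0.005,0.045,0,0,0,0, 0,0.009,0,0,0,0, 0,0,0,0,0,0]'
python3 - <<'E'
from h import *
st(); c=shot('wrist','w3.png'); links(c); links(c,104); to([408,-342,23],[180,0,-7])
E
```

```text
time: 5.55
ee_pos: [531.6, 94.7, 120.7]
tcp_rot: [180.0, -0.1, 5.0]
force: [-0.1, -0.4, -0.4]
grip_width: 15.5
gripper_force: 58.8
time: 6.35
ee_pos: [532.1, 95.0, 222.6]
tcp_rot: [-180.0, -0.3, -7.2]
force: [-0.6, -0.5, -1.1]
grip_width: 30.1
gripper_force: 0.0
time: 7.15
ee_pos: [420.9, -287.0, 220.9]
tcp_rot: [180.0, -0.1, -7.0]
force: [1.0, 0.4, -0.1]
grip_width: 51.1
gripper_force: 0.0
time: 7.45
ee_pos: [409.8, -339.6, 220.3]
tcp_rot: [-180.0, -0.0, -7.2]
force: [-0.3, 0.1, -0.6]
grip_width: 51.6
gripper_force: 0.0
{'time': 7.4, 'ee_pos': [409.8, -339.6, 220.3], 'tcp_rot': [-180.0, -0.0, -7.2], 'force': [-0.3, 0.1, -0.6], 'grip_width': 51.6, 'gripper_force': 0.0}
[ 407.6 -342.5] 72.0 16.0 -6.6
[ 429.8 -344.2] 52.0 12.0 -6.6
turn [-0.001  0.    -0.001] shift [-0.0015  0.0043  0.1972]
```

```bash
python3 -m handwheel '[-0.0015,0.003,0.04,0,0,0, 0,0,0.045,0,0,0, 0,0,0.045,0,0,0, 0,0,0.035,0,0,0, 0,0,0.02,0,0,0, 0,0,0.013,0,0,0, 0,0,0,0,0,0]'
python3 -m handwheel '[0,0,0,0,0,0, 0,0,0,0,0,0, 0,0,0,0,0,0, 0,0,0,0,0,0, 0,0,-0.01,0,0,0, 0,0,-0.03,0,0,0, 0,0,-0.04,0,0,0]' 0 60
python3 -m handwheel '[0,0,-0.04,0,0,-0.07, 0,0,-0.04,0,0,-0.07, 0,0,-0.04,0,0,-0.07, 0.01,-0.04,0,0,0,0, 0.016,-0.045,0,0,0,0, 0.016,-0.046,0,0,0,0, 0.016,-0.046,0,0,0,0, 0.016,-0.046,0,0,0,0]'
python3 -m handwheel '[0.016,-0.046,0,0,0,0, 0.016,-0.046,0,0,0,0, 0.016,-0.046,0,0,0,0, 0.016,-0.046,0,0,0,0, 0.016,-0.046,0,0,0,0, 0.006,-0.04,0,0,0,0, 0,-0.015,0,0,0,0, 0,0,0,0,0,0]'
python3 - <<'E'
from h import *
st(); to([523,179,118],[180,0,5]);shot('wrist','w4.png')
E
```

```text
time: 8.2
ee_pos: [407.9, -337.7, 20.8]
tcp_rot: [-179.8, 0.2, -6.9]
force: [-0.7, 0.5, -0.3]
grip_width: 51.4
gripper_force: 0.0
time: 8.9
ee_pos: [407.1, -339.9, 102.2]
tcp_rot: [-179.9, 0.2, -7.0]
force: [-0.0, -0.0, -0.8]
grip_width: 15.0
gripper_force: 58.7
time: 9.7
ee_pos: [462.2, -110.7, 223.1]
tcp_rot: [180.0, -0.1, 5.0]
force: [1.1, 0.1, -1.2]
grip_width: 15.1
gripper_force: 58.8
time: 10.5
ee_pos: [522.5, 180.7, 222.5]
tcp_rot: [180.0, 0.0, 5.2]
force: [0.0, -0.7, 0.0]
grip_width: 15.0
gripper_force: 58.8
{'time': 10.5, 'ee_pos': [522.5, 180.7, 222.5], 'tcp_rot': [180.0, 0.0, 5.2], 'force': [0.0, -0.7, 0.0], 'grip_width': 15.0, 'gripper_force': 58.8}
turn [0.    0.    0.004] shift [0.0003 0.0018 0.1045]
```

View pics/w4.png

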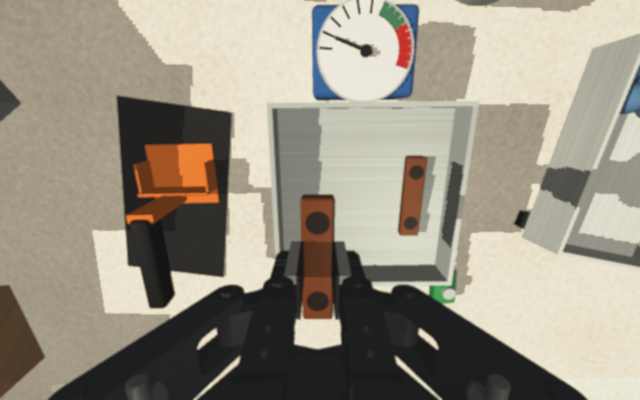

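The second link is held over the pan; link one lies at (411,195). The scoop's handle is visible at (152,262) on the mat.

```bash
python3 -m handwheel '[0,0.001,0.035,0,0,0, 0,0,0.04,0,0,0, 0,0,0.02,0,0,0, 0,0,0.013,0,0,0, 0,0,0,0,0,0, 0,0,0,0,0,0]'
python3 -m handwheel '[0,0,0,0,0,0, 0,0,0,0,0,0, 0,0,0,0,0,0, 0,0,-0.02,0,0,0, 0,0,-0.04,0,0,0, 0,0,-0.045,0,0,0, 0,0,-0.045,0,0,0, 0,0,-0.02,0,0,0]' 35
python3 -m handwheel '[-0.02,-0.04,0,0,0,0, -0.02,-0.045,0,0,0,0, -0.02,-0.045,0,0,0,0, -0.02,-0.02,0,0,0,0, 0,0,0,0,0,0, 0,0,0,0,0,0]' 60
python3 - <<'E'
from h import *
st(); shot('wrist','w5.png')
E
```

```text
time: 11.15
ee_pos: [523.6, 176.7, 114.8]
tcp_rot: [180.0, -0.0, 4.9]
force: [0.1, 0.5, -0.8]
grip_width: 15.3
gripper_force: 58.8
time: 11.95
ee_pos: [524.9, 178.6, 289.6]
tcp_rot: [-180.0, -0.5, 5.1]
force: [0.5, 0.0, 0.1]
grip_width: 29.7
gripper_force: 0.0
time: 12.55
ee_pos: [430.2, 320.8, 284.7]
tcp_rot: [180.0, -0.1, 5.1]
force: [0.1, 0.3, -1.0]
grip_width: 51.2
gripper_force: 0.0
{'time': 12.6, 'ee_pos': [430.2, 320.8, 284.7], 'tcp_rot': [180.0, -0.1, 5.1], 'force': [0.1, 0.3, -1.0], 'grip_width': 51.2, 'gripper_force': 0.0}
```

View pics/w5.png

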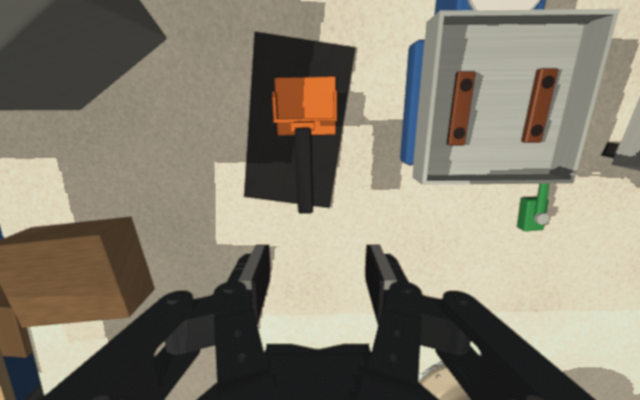

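Both links lie in the pan at (462,107) and (540,105). Scoop handle runs (303,128)–(305,212).

Run:
```python
from h import *
c=shot('wrist')
a=px2w(c,303.5,128,105);b=px2w(c,305.5,211,105); print(a,b,np.linalg.norm(a-b)); d=a-b; y=np.degrees(np.arctan2(d[1],d[0])); print('yaw',y,'mid',(a+b)/2)
print('lip',px2w(c,276,77,5),px2w(c,336,77,5))
print('base heel',px2w(c,277,134,5),px2w(c,337,134,5))
m=(a+b)/2; to([m[0],m[1],95],[180,0,y])
```

```text
[489.13797477 340.65333228 105.        ] [399.14203522 331.78098568 105.        ] 90.43222694723352
yaw 5.630372220308078 mid [444.140005   336.21715898 105.        ]
lip [543.9379413  385.17212624   5.        ] [550.75810161 307.60613095   5.        ]
base heel [471.77505421 380.5632163    5.        ] [479.00941768 298.49433948   5.        ]
turn [ 0.    -0.001 -0.011] shift [ 0.0146 -0.0149  0.1895]
```

```bash
python3 -m handwheel '[0.012,-0.0147,0.035,0,0,-0.011, 0,0,0.045,0,0,0, 0,0,0.045,0,0,0, 0,0,0.035,0,0,0, 0,0,0.02,0,0,0, 0,0,0.013,0,0,0, 0,0,0,0,0,0]' 60
python3 -m handwheel '[0,0,0,0,0,0, 0,0,0,0,0,0]'
python3 - <<'E'
from h import *
st()
E
python3 -m handwheel '[0,0,0,0,0,0, 0,0,0,0,0,0, 0,0,0,0,0,0, 0,0,0,0,0,0, 0,0,0,0,0,0, 0,0,0,0,0,0]' 0 120
python3 -m handwheel '[0,0,-0.01,0,0,0, 0,0,-0.03,0,0,0, 0,0,-0.04,0,0,0, 0,0,-0.03,0,0,0, 0,0,0,0,0,0, 0,0,0,0,0,0]'
python3 - <<'E'
from h import *
st(); c=shot('wrist','w6.png'); shot('scene','s6.png')
E
```

```text
time: 13.35
ee_pos: [440.9, 334.4, 89.1]
tcp_rot: [179.9, 0.2, 5.5]
force: [-0.0, -0.1, -0.4]
grip_width: 51.2
gripper_force: 0.0
time: 13.55
ee_pos: [442.3, 336.2, 92.3]
tcp_rot: [-180.0, -0.1, 5.6]
force: [0.1, 0.3, -0.5]
grip_width: 51.2
gripper_force: 0.0
{'time': 13.6, 'ee_pos': [442.3, 336.2, 92.3], 'tcp_rot': [-180.0, -0.1, 5.6], 'force': [0.1, 0.3, -0.5], 'grip_width': 51.2, 'gripper_force': 0.0}
time: 14.15
ee_pos: [441.5, 336.6, 92.3]
tcp_rot: [-180.0, -0.1, 5.7]
force: [-0.8, -0.4, 6.8]
grip_width: 16.0
gripper_force: 117.3
time: 14.75
ee_pos: [440.6, 336.0, 201.2]
tcp_rot: [180.0, 0.0, 5.7]
force: [-1.4, 0.1, -2.2]
grip_width: 16.3
gripper_force: 117.5
{'time': 14.8, 'ee_pos': [440.6, 336.0, 201.2], 'tcp_rot': [180.0, 0.0, 5.7], 'force': [-1.4, 0.1, -2.2], 'grip_width': 16.3, 'gripper_force': 117.5}
```

View pics/w6.png

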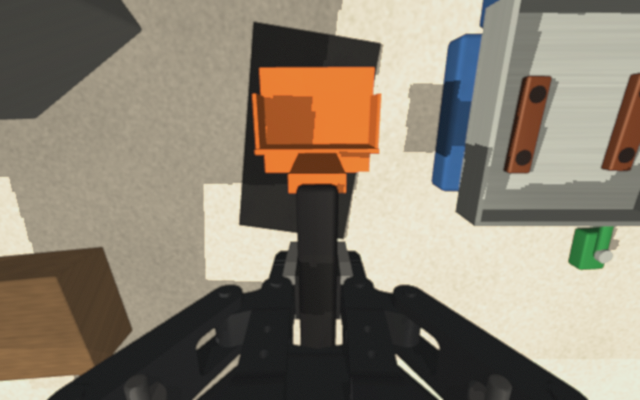

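Scoop is firmly held (bowl at (318,115)). Carry it over the trough.

```bash
python3 -m handwheel '[0,0,-0.02,0,0,0.07, 0,0,-0.02,0,0,0.07, 0.005,0.03,0,0,0,0.068, 0.01,0.045,0,0,0,0, 0.01,0.048,0,0,0,0, 0.01,0.048,0,0,0,0, 0.01,0.048,0,0,0,0, 0.01,0.048,0,0,0,0]'
python3 -m handwheel '[0.01,0.048,0,0,0,0, 0.01,0.048,0,0,0,0, 0.01,0.048,0,0,0,0, 0.01,0.045,0,0,0,0, 0.004,0.02,0,0,0,0, 0,0.006,0,0,0,0, 0,0,0,0,0,0, 0,0,0,0,0,0]'
python3 - <<'E'
from h import *
st(); c=shot('wrist','w7.png'); t=shot('top','t7.png')
E
```

```text
time: 15.65
ee_pos: [467.4, 63.2, 239.4]
tcp_rot: [180.0, 0.2, -6.2]
force: [0.4, 0.1, -1.3]
grip_width: 16.5
gripper_force: 117.8
time: 16.45
ee_pos: [488.3, -152.1, 240.4]
tcp_rot: [-179.9, 0.1, -6.2]
force: [0.6, 0.7, -1.9]
grip_width: 16.4
gripper_force: 117.9
{'time': 16.4, 'ee_pos': [488.3, -152.1, 240.4], 'tcp_rot': [-179.9, 0.1, -6.2], 'force': [0.6, 0.7, -1.9], 'grip_width': 16.4, 'gripper_force': 117.9}
```

View pics/w7.png

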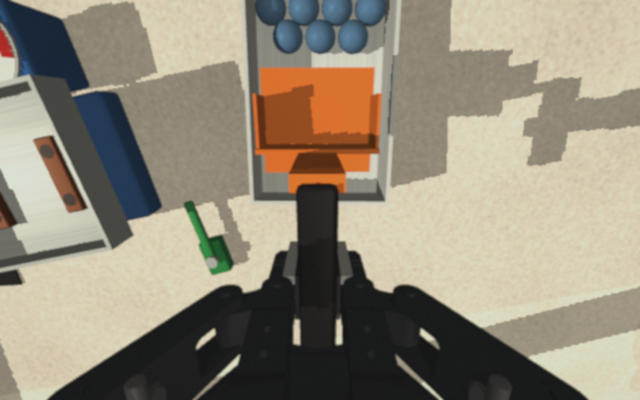

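The scoop is aligned with the trough (side walls at u=250 and 390; balls in v 0–50; near wall at v≈198).

Run:
```python
from h import *
c=shot('wrist'); s=monitor.read_state(); B=R.from_euler('xyz',s['tcp_rot'],degrees=True)
f=lambda u,v,z:B.inv().apply(px2w(c,u,v,z)-np.array(s['ee_pos'])).round(1)
for z in(70,78): print('near outer corners (tool)',f(253,201,z),f(387,201,z),'far side walls',f(246,0,z),f(399,0,z))
for u,v in((269,8),(304,8),(337,8),(371,8),(288,37),(320,37),(352,37)): print('ball',f(u,v,20))
```

```text
near outer corners (tool) [-16.7 -70.7 171.2] [-16.6  73.8 171.2] far side walls [169.6 -64.2 171.1] [169.4  70.9 171.1]
near outer corners (tool) [-14.1 -68.8 163.2] [-14.1  71.8 163.2] far side walls [167.1 -62.4 163.1] [167.   68.9 163.1]
ball [178.  -51.5 221.1]
ball [178.  -15.1 221.1]
ball [177.9  19.2 221.1]
ball [177.9  54.5 221.1]
ball [151.2 -32.6 221.1]
ball [151.2   1.6 221.1]
ball [151.1  35.7 221.1]
```

```bash
python3 -m handwheel '[0,0.0015,0,0,-0.09,0, 0.0027,0,0.03,0,0,0, 0.0032,0,0.035,0,0,0, 0.0023,0,0.025,0,0,0, 0.0014,0,0.015,0,0,0, 0,0,0,0,0,0, 0,0,0,0,0,0]'
python3 -m handwheel '[0.0005,0,0.006,0,0,0, 0.0003,0,0.003,0,0,0, 0,0,0,0,0,0]'
python3 -m handwheel '[0.0003,0,0.003,0,0,0, 0,0,0,0,0,0]'
python3 -m handwheel '[0.0003,0,0.003,0,0,0, 0,0,0,0,0,0]'
```

```text
time: 17.3
ee_pos: [489.4, -154.4, 136.3]
tcp_rot: [180.0, 5.1, -6.2]
force: [0.5, -0.0, -1.3]
grip_width: 15.8
gripper_force: 117.9
time: 17.6
ee_pos: [488.9, -154.9, 127.0]
tcp_rot: [180.0, 5.1, -6.3]
force: [0.5, -0.6, -1.2]
grip_width: 16.3
gripper_force: 117.9
time: 17.8
ee_pos: [488.9, -155.0, 123.7]
tcp_rot: [180.0, 5.2, -6.3]
force: [0.3, 0.4, -2.1]
grip_width: 16.3
gripper_force: 117.9
time: 18.0
ee_pos: [488.8, -154.9, 120.5]
tcp_rot: [-180.0, 5.2, -6.3]
force: [1.0, 0.3, -2.3]
grip_width: 16.2
gripper_force: 117.9
```

```bash
python3 -m handwheel '[0.0003,0,0.003,0,0,0, 0,0,0,0,0,0]'|sed -n '2p;4p'
python3 -m handwheel '[0.0002,0,0.002,0,0,0, 0,0,0,0,0,0]'|sed -n '2p;4p'
python3 -m handwheel '[0.0002,0,0.002,0,0,0, 0,0,0,0,0,0]'|sed -n '2p;4p'
```

```text
ee_pos: [488.8, -154.9, 117.4]
force: [0.7, 0.4, -3.3]
ee_pos: [488.9, -154.9, 115.5]
force: [0.4, 0.8, -2.4]
ee_pos: [489.0, -154.9, 113.5]
force: [0.0, 0.2, -2.6]
```

```bash
python3 -m handwheel '[0.0001,0,0.001,0,0,0, 0,0,0,0,0,0]'|sed -n '2p;4p'
python3 -m handwheel '[0,0,0.001,0,0,0, 0,0,0,0,0,0]'|sed -n '2p;4p'
```

```text
ee_pos: [489.0, -155.0, 112.7]
force: [0.1, 0.8, -2.5]
ee_pos: [489.0, -155.1, 112.2]
force: [-0.4, 0.8, 2.1]
```

```bash
python3 -m handwheel '[0.012,0,0,0,0,0, 0.012,0,0,0,0,0, 0.010,0,0,0,0,0, 0,0,0,0,0,0]'|sed -n '2p;4p'
python3 -m handwheel '[0.010,0,0,0,0,0, 0.010,0,0,0,0,0, 0.01,0,0,0,0,0]'|sed -n '2p;4p'
python3 -m handwheel '[0.010,0,0,0,0,0, 0.005,0,0,0,0,0]'|sed -n '2p;4p'
python3 - <<'E'
from h import *
st(); c=shot('wrist','w8.png');
E
```

```text
ee_pos: [524.7, -159.2, 108.8]
force: [0.3, 0.5, 1.5]
ee_pos: [544.0, -160.8, 108.1]
force: [-32.7, 2.2, 40.6]
ee_pos: [546.6, -161.0, 110.3]
force: [-52.5, 4.5, 64.8]
{'time': 19.9, 'ee_pos': [546.6, -161.0, 110.3], 'tcp_rot': [-180.0, 7.8, -6.1], 'force': [-52.5, 4.5, 64.8], 'grip_width': 16.3, 'gripper_force': 126.7}
```

View pics/w8.png

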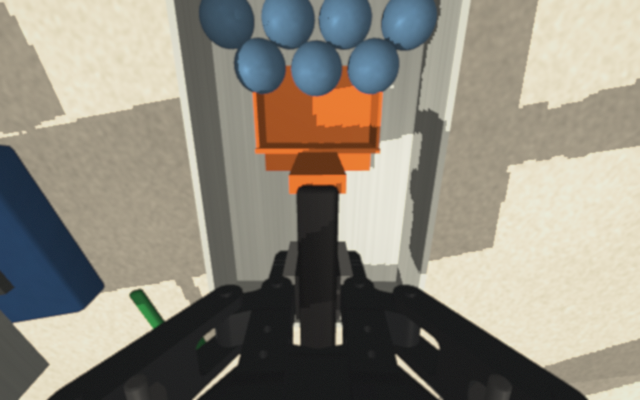

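The lip (v≈68) is under the second-row balls' centres, but the scoop is wedging into the floor (52 N back, 65 N up). I'll unload and level it a little.

```bash
python3 -m handwheel '[-0.006,0,-0.002,0,0,0, -0.006,0,-0.002,0,0,0, 0,0,0,0,0,0]'|sed -n '2,4p'
python3 -m handwheel '[0,0,0,0,0.015,0, 0,0,0,0,0,0]'|sed -n '2,4p'
python3 -m handwheel '[0.006,0,0,0,0,0, 0.006,0,0,0,0,0]'|sed -n '2,4p'
```

```text
ee_pos: [545.9, -161.0, 109.7]
tcp_rot: [-180.0, 6.3, -6.2]
force: [-17.6, 1.2, 12.9]
ee_pos: [545.2, -161.0, 108.8]
tcp_rot: [-180.0, 5.6, -6.2]
force: [-18.8, -0.4, 10.6]
ee_pos: [547.2, -161.2, 110.3]
tcp_rot: [-180.0, 6.9, -6.1]
force: [-46.9, 1.4, 46.1]
```

```bash
cat >> h.py <<'E'
def balls(c,z,show=True):
    im=cv2.cvtColor(c['color'],cv2.COLOR_RGB2HSV)
    m=((im[:,:,0]>92)&(im[:,:,0]<118)&(im[:,:,1]>70)).astype('uint8')*255
    n,l,s,ce=cv2.connectedComponentsWithStats(m)
    g=cv2.GaussianBlur(m,(5,5),1)
    return m,cv2.HoughCircles(g,cv2.HOUGH_GRADIENT,1,18,param1=100,param2=9,minRadius=10,maxRadius=34)
E
python3 - <<'E'
from h import *
c=shot('wrist'); s=monitor.read_state(); st()
m,h=balls(c,20); B=R.from_euler('xyz',s['tcp_rot'],degrees=True); C=np.array(c['T_tool_cam'])
for u,v,r in h[0]: 
    if v>120: continue
    q=C[:3,:3]@np.array([(u-c['cx'])/c['fx'],(v-c['cy'])/c['fy'],1]);o=C[:3,3]
    print(u,v,r, 'tool xyz at depth z=73:',(o+q*(73-o[2])/q[2]).round(1),'depth from size',round(16*c['fx']/r))
# lip pixel
q=np.linalg.inv(C)@np.array([107,0,87,1]); print('lip px',q[:3]/q[2]*c['fx']+np.array([c['cx'],c['cy'],0]))
print(s['moment'],s['joints'])
E
```

```text
{'time': 20.7, 'ee_pos': [547.4, -161.2, 110.5], 'tcp_rot': [-180.0, 6.9, -6.1], 'force': [-40.8, 1.4, 37.5], 'grip_width': 16.1, 'gripper_force': 123.2}
317.5 71.5 27.5 tool xyz at depth z=73: [100.6  -0.8  73. ] depth from size 168
365.5 65.5 28.8 tool xyz at depth z=73: [104.   29.3  73. ] depth from size 160
400.5 19.5 33.4 tool xyz at depth z=73: [129.3  49.1  73. ] depth from size 138
234.5 17.5 33.4 tool xyz at depth z=73: [130.4 -50.7  73. ] depth from size 138
263.5 65.5 28.8 tool xyz at depth z=73: [104.1 -34.7  73. ] depth from size 160
295.5 20.5 33.4 tool xyz at depth z=73: [128.8 -14.1  73. ] depth from size 138
335.5 20.5 31.1 tool xyz at depth z=73: [128.8  10.   73. ] depth from size 148
lip px [318.74314538  63.74211233 287.98989528]
[ 0.23572256  7.22434591 -0.02328955] [-22.23535861  24.93962944  93.27676271  -2.03154924  68.46893879
  74.70862251]
```

The second-row balls' centres are already slightly behind the lip edge, so I'll curl the scoop back (lip up), which also sweeps it forward.

```bash
python3 -m handwheel '[-0.004,0,0,0,0.08,0, 0,0,0,0,0.08,0]'|sed -n '2,4p'
python3 -m handwheel '[0,0,0,0,0.08,0, 0,0,-0.003,0,0.08,0, 0,0,0,0,0,0, 0,0,0,0,0,0]'|sed -n '2,4p'
python3 - <<'E'
from h import *
st(); c=shot('wrist','w9.png');
E
```

```text
ee_pos: [548.3, -161.3, 106.9]
tcp_rot: [-180.0, -3.1, -6.0]
force: [-28.3, -1.4, 9.2]
ee_pos: [553.9, -160.6, 108.9]
tcp_rot: [-179.8, -13.0, -6.2]
force: [-18.6, -0.7, 8.3]
{'time': 21.3, 'ee_pos': [553.9, -160.6, 108.9], 'tcp_rot': [-179.8, -13.0, -6.2], 'force': [-18.6, -0.7, 8.3], 'grip_width': 16.5, 'gripper_force': 121.0}
```

View pics/w9.png

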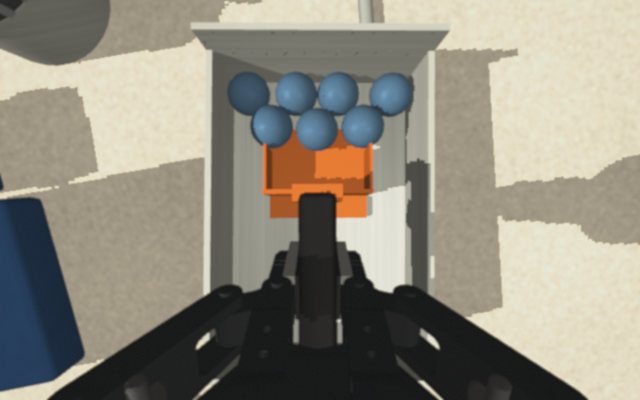

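The scoop slipped in pitch in the jaws: the lip stayed pinned under three second-row balls (≈v 128) by the push. I'll release the push, then re-grip the scoop where it stands.

```bash
python3 -m handwheel '[-0.005,0,-0.001,0,0,0, 0,0,0,0,0,0]'|sed -n '2,4p'
python3 -m handwheel '[-0.004,0,-0.001,0,0,0, 0,0,0,0,0,0]'|sed -n '2,4p'
python3 - <<'E'
from h import *
st(); c=shot('wrist'); s=monitor.read_state(); m,h=balls(c,20)
cv2.imwrite('pics/w10.png',c['color'][:,:,::-1])
im=cv2.cvtColor(c['color'],cv2.COLOR_RGB2HSV); o=((im[:,:,0]<14)&(im[:,:,1]>150)&(im[:,:,2]>90)); y,x=np.nonzero(o); print('orange u',x.min(),x.max(),'v',y.min(),y.max())
# predict orange extents for a scoop pitch slip phi about grip
C=np.linalg.inv(np.array(c['T_tool_cam']))
for phi in range(0,25,3):
    a=np.radians(phi); out=[]
    for X,Z in((107,87),(53,55),(35,89)): # lip top, back wall top, heel
        x2=X*np.cos(a)-Z*np.sin(a); z2=X*np.sin(a)+Z*np.cos(a)
        q=C@np.array([x2,0,z2,1]); out.append(round(q[1]/q[2]*c['fy']+c['cy']))
    print(phi,out)
E
```

```text
ee_pos: [552.9, -160.7, 109.1]
tcp_rot: [-179.8, -13.4, -6.2]
force: [-7.2, -0.2, -2.0]
ee_pos: [552.3, -161.3, 110.5]
tcp_rot: [-179.9, -13.8, -6.3]
force: [-2.7, 1.2, -3.1]
{'time': 21.8, 'ee_pos': [552.3, -161.3, 110.5], 'tcp_rot': [-179.9, -13.8, -6.3], 'force': [-2.7, 1.2, -3.1], 'grip_width': 16.1, 'gripper_force': 118.5}
orange u 262 372 v 130 216
0 [63, 151, 169]
3 [72, 155, 174]
6 [80, 159, 180]
9 [89, 163, 186]
12 [97, 168, 191]
15 [105, 172, 197]
18 [113, 177, 203]
21 [121, 181, 209]
24 [128, 186, 215]
```

Heel at v=216 means the scoop has pitched about 24° in the jaws. With no push now, I'll tilt it back about its own lip, then heel, without sweeping forward.

```bash
python3 -m handwheel '[-0.0055,0,0.003,0,0.045,0, -0.0055,0,0.003,0,0.045,0, 0,0,0,0,0,0]'|sed -n '2,4p'
python3 -m handwheel '[-0.0048,0,0,0,0.05,0, -0.0048,0,0,0,0.05,0, -0.0048,0,0,0,0.05,0, -0.0048,0,0,0,0.05,0, 0,0,0,0,0,0]'|sed -n '2,4p'
python3 - <<'E'
from h import *
st(); c=shot('wrist','w11.png')
E
```

```text
ee_pos: [544.6, -160.8, 105.0]
tcp_rot: [-180.0, -19.4, -6.3]
force: [-6.6, 2.5, 10.8]
ee_pos: [529.5, -160.9, 97.5]
tcp_rot: [180.0, -30.8, -6.6]
force: [1.4, 0.1, 3.4]
{'time': 22.6, 'ee_pos': [529.5, -160.9, 97.5], 'tcp_rot': [180.0, -30.8, -6.6], 'force': [1.4, 0.1, 3.4], 'grip_width': 16.2, 'gripper_force': 119.2}
```

View pics/w11.png

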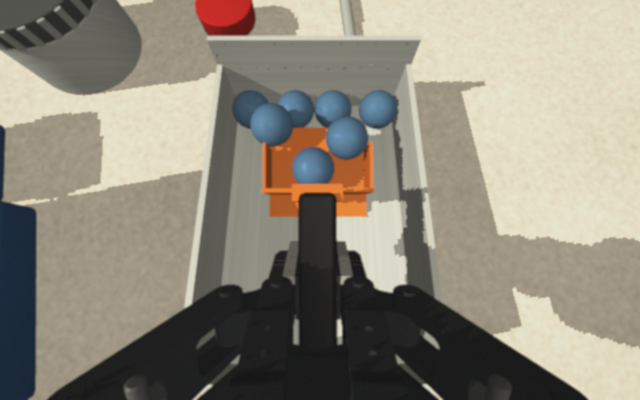

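The middle ball rolled to the back of the bowl (313,168); the other two sit on the plate at (272,124) and (347,137). Tilt a bit more, then lift.

```bash
python3 -m handwheel '[-0.0048,0,0,0,0.05,0, -0.0048,0,0,0,0.05,0, -0.0048,0,0,0,0.05,0, 0,0,0,0,0,0, 0,0,0,0,0,0, 0,0,0,0,0,0]'|sed -n '2,4p'
python3 - <<'E'
from h import *
st(); c=shot('wrist','w12.png'); m,h=balls(c,20); print(h[0].round().tolist()); to([540,-160,190])
E
```

```text
ee_pos: [524.9, -157.6, 93.0]
tcp_rot: [-179.6, -36.3, -6.1]
force: [4.8, -4.2, 3.5]
{'time': 23.2, 'ee_pos': [524.9, -157.6, 93.0], 'tcp_rot': [-179.6, -36.3, -6.1], 'force': [4.8, -4.2, 3.5], 'grip_width': 16.2, 'gripper_force': 119.1}
[[346.0, 148.0, 20.0], [382.0, 118.0, 17.0], [258.0, 116.0, 17.0], [308.0, 168.0, 20.0], [284.0, 132.0, 20.0], [338.0, 118.0, 18.0], [300.0, 116.0, 17.0]]
turn [0. 0. 0.] shift [ 0.0698  0.0003 -0.0692]
```

```bash
python3 -m handwheel '[0.001,0,-0.004,0,0.04,0, 0.001,0,-0.007,0,0.04,0, 0.006,0,-0.008,0,0,0, 0.009,0,-0.012,0,0,0, 0.009,0,-0.012,0,0,0, 0.012,0,-0.016,0,0,0]'|sed -n '2,4p'
python3 -m handwheel '[0.015,0,-0.020,0,0,0, 0.015,0,-0.020,0,0,0, 0.015,0,-0.020,0,0,0, 0.01,0,-0.013,0,0,0, 0,0,0,0,0,0, 0,0,0,0,0,0]'|sed -n '2,4p'
python3 - <<'E'
from h import *
st(); c=shot('wrist','w13.png'); m,h=balls(c,20); print(h[0].round().tolist())
C=np.linalg.inv(np.array(c['T_tool_cam']))
im=cv2.cvtColor(c['color'],cv2.COLOR_RGB2HSV); o=((im[:,:,0]<14)&(im[:,:,1]>150)&(im[:,:,2]>90)); o[:90]=0; y,x=np.nonzero(o); print('orange u',x.min(),x.max(),'v',y.min(),y.max())
E
```

```text
ee_pos: [511.4, -153.1, 158.8]
tcp_rot: [-179.1, -40.3, -6.2]
force: [2.1, 0.6, -3.7]
ee_pos: [505.9, -153.7, 250.0]
tcp_rot: [-179.2, -40.4, -6.2]
force: [0.3, 0.5, -3.9]
{'time': 24.5, 'ee_pos': [505.9, -153.7, 250.0], 'tcp_rot': [-179.2, -40.4, -6.2], 'force': [0.3, 0.5, -3.9], 'grip_width': 16.1, 'gripper_force': 119.9}
[[286.0, 128.0, 20.0], [346.0, 166.0, 20.0], [302.0, 168.0, 20.0], [98.0, 182.0, 11.0]]
orange u 62 373 v 111 336
```

Three balls are in the scoop (force also says +1.5 N). Carry gently to the pan.

```bash
python3 -m handwheel '[0,0,0,0.033,0,-0.039, 0,0,0,0.033,0,-0.039, 0,0,0,0.033,0,-0.039, 0,0,0,0.032,0,-0.039, 0,-0.01,0,0,0,0, -0.003,-0.02,-0.0025,0,0,0, -0.003,-0.03,-0.0025,0,0,0, -0.003,-0.035,-0.0025,0,0,0]'|sed -n '2,4p'
python3 -m handwheel '[-0.004,-0.04,-0.0032,0,0,0, -0.004,-0.04,-0.0033,0,0,0, -0.004,-0.04,-0.0033,0,0,0, -0.004,-0.035,-0.0033,0,0,0, -0.003,-0.023,-0.0025,0,0,0, -0.0016,-0.01,-0.0017,0,0,0, 0,-0.005,0,0,0,0, 0,0,0,0,0,0]'|sed -n '2,4p'
python3 - <<'E'
from h import *
st(); c=shot('wrist','w14.png'); m,h=balls(c,20); print(h[0].round().tolist()); to([440.4,129.3,245],[180,-40,5.4])
E
```

```text
ee_pos: [484.3, -60.1, 250.5]
tcp_rot: [-179.2, -40.6, 5.2]
force: [1.3, -0.2, -3.7]
ee_pos: [439.8, 114.7, 250.3]
tcp_rot: [-179.3, -40.2, 5.5]
force: [0.2, 1.0, -3.2]
{'time': 26.2, 'ee_pos': [439.8, 114.7, 250.3], 'tcp_rot': [-179.3, -40.2, 5.5], 'force': [0.2, 1.0, -3.2], 'grip_width': 16.3, 'gripper_force': 119.8}
[[334.0, 168.0, 19.0], [312.0, 130.0, 20.0], [290.0, 170.0, 20.0], [568.0, 164.0, 15.0], [540.0, 162.0, 13.0], [520.0, 162.0, 12.0]]
turn [-0.013 -0.004  0.001] shift [-0.0024 -0.0152  0.0052]
```

```bash
python3 -m handwheel '[0,-0.008,0,0,0,0, -0.002,-0.007,0,0,0,0, 0,0,0,0,-0.08,0, 0,0,0,0,-0.08,0, 0,0,0.002,0,-0.06,0, 0,0,0.002,0,-0.05,0, 0,0,0.002,0,-0.05,0, 0,0,0.002,0,-0.05,0]'|sed -n '2,4p'
python3 -m handwheel '[0,0,0.002,0,-0.05,0, 0,0,0.002,0,-0.05,0, 0,0,0.002,0,-0.06,0, 0,0,0,0,-0.06,0, 0,0,0,0,-0.06,0, 0,0,0,0,-0.06,0, 0,0,0,0,0,0, 0,0,0,0,0,0]'|sed -n '2,4p'
python3 - <<'E'
from h import *
st(); c=shot('wrist','w15.png'); m,h=balls(c,20); print(h[0].round().tolist())
E
```

```text
ee_pos: [442.6, 127.9, 243.5]
tcp_rot: [-179.4, -19.1, 5.5]
force: [1.2, 1.0, -4.4]
ee_pos: [445.0, 128.2, 237.9]
tcp_rot: [-179.5, 0.2, 5.8]
force: [-0.2, 0.3, -2.1]
{'time': 27.8, 'ee_pos': [445.0, 128.2, 237.9], 'tcp_rot': [-179.5, 0.2, 5.8], 'force': [-0.2, 0.3, -2.1], 'grip_width': 16.1, 'gripper_force': 119.8}
[[338.0, 80.0, 17.0], [298.0, 86.0, 17.0], [320.0, 22.0, 22.0]]
```

View pics/w15.png

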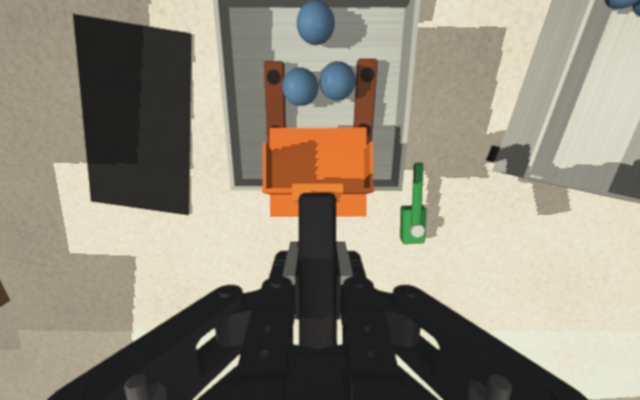

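Three balls lie in the pan ((315,22), (300,86), (337,80)); scoop is empty. Back to the trough for two or three more.

```bash
python3 -m handwheel '[0,0,-0.03,0,0,0.07, 0,0,-0.01,0,0,0.07, 0,0,0,0,0,0.068, 0,0,0,0,0.11,0, 0,0,0,0,0.11,0, 0,0,0,0,0.11,0, 0,0,0,0,0,0]'|sed -n '2,4p'
python3 - <<'E'
from h import *
st();to([512,-157,230],[180,-19,-6.3])
c=shot('top','t15.png'); m,h=balls(c,20); h=h[0] if h is not None else []
x=c['color'][155:200,235:290][:,:,::-1]; cv2.imwrite('pics/dial1.png',cv2.resize(x,None,fx=8,fy=8,interpolation=cv2.INTER_CUBIC))
E
```

```text
ee_pos: [439.6, 127.9, 277.0]
tcp_rot: [-179.6, -18.4, -6.1]
force: [-1.6, 0.2, -2.5]
{'time': 28.6, 'ee_pos': [439.6, 127.9, 277.0], 'tcp_rot': [-179.6, -18.4, -6.1], 'force': [-1.6, 0.2, -2.5], 'grip_width': 16.3, 'gripper_force': 119.9}
turn [-0.008  0.01   0.003] shift [0.0823 0.2753 0.0781]
```

```bash
python3 -m handwheel '[0.01,0.035,0,-0.008,0.01,0.003, 0.012,0.04,0,0,0,0, 0.012,0.04,0.005,0,0,0, 0.012,0.04,0.01,0,0,0, 0.012,0.04,0.015,0,0,0, 0.012,0.04,0.018,0,0,0, 0.012,0.04,0.018,0,0,0, 0,0,0.012,0,0,0]'|sed -n '2,4p'
python3 -m handwheel '[0,0,0,0,0,0, 0,0,0,0,0,0]'|sed -n '2,4p'
python3 - <<'E'
from h import *
st();s=monitor.read_state(); c=shot('wrist','w16.png'); m,h=balls(c,20)
p=np.array(s['ee_pos']); Y=R.from_euler('z',-6.3,degrees=True)
for u,v,r in h[0]: print(round(u),round(v),round(r),Y.inv().apply(px2w(c,u,v,21)-p).round(1))
for z in(70,78):print([Y.inv().apply(px2w(c,u,v,z)-p).round(1)[:2].tolist() for u,v in((0,0),(639,0))])
E
```

```text
ee_pos: [519.5, -163.9, 231.2]
tcp_rot: [179.8, -19.3, -6.7]
force: [-0.3, 0.5, -2.2]
ee_pos: [516.5, -156.5, 230.7]
tcp_rot: [-179.9, -19.0, -6.4]
force: [0.4, -0.9, -3.0]
{'time': 29.6, 'ee_pos': [516.5, -156.5, 230.7], 'tcp_rot': [-179.9, -19.0, -6.4], 'force': [0.4, -0.9, -3.0], 'grip_width': 16.1, 'gripper_force': 119.9}
362 114 12 [ 149.   -54.6 -209.7]
274 112 11 [ 150.6   55.4 -209.7]
304 112 12 [ 150.5   17.  -209.7]
330 114 12 [ 147.9  -15.1 -209.7]
22 142 33 [ 114.2  365.8 -209.7]
2 214 29 [  25.3  389.5 -209.7]
36 240 16 [  -5.4  346.9 -209.7]
10 198 17 [  46.2  380.2 -209.7]
114 196 16 [  47.1  250.7 -209.7]
142 286 10 [ -62.7  214.8 -209.7]
6 256 10 [ -26.1  382.1 -209.7]
[[257.5, 343.1], [254.4, -343.6]]
[[251.6, 334.1], [248.6, -334.6]]
```

View pics/w16.png

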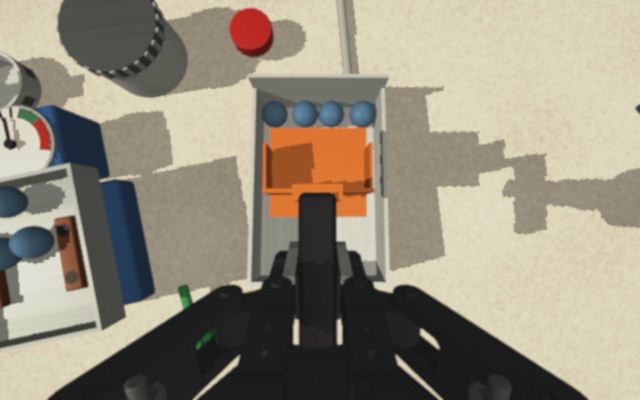

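View: four balls in a row along the end wall ((274,112)…(362,114)), scoop centred on the middle pair; needle points up (~90°, ≈300 g), so two or three more balls are needed. Descend.

```bash
python3 -m handwheel '[-0.0073,0,0.0212,0,0,0, -0.0073,0,0.0212,0,0,0, -0.0073,0,0.0212,0,0,0, -0.0073,0,0.0212,0,0,0, -0.0073,0,0.0212,0,0,0, 0,0,0,0,0,0, 0,0,0,0,0,0]'|sed -n '2,4p'
python3 -m handwheel '[-0.0016,0,0.0047,0,0,0, 0,0,0,0,0,0]'|sed -n '2p;4p'
python3 -m handwheel '[-0.0007,0,0.0019,0,0,0, 0,0,0,0,0,0]'|sed -n '2p;4p'
python3 -m handwheel '[-0.0003,0,0.001,0,0,0, 0,0,0,0,0,0]'|sed -n '2p;4p'
```

```text
ee_pos: [517.4, -156.1, 120.0]
tcp_rot: [180.0, -19.2, -6.3]
force: [0.6, -0.8, -1.3]
ee_pos: [517.4, -156.8, 115.0]
force: [0.5, 0.5, -1.1]
ee_pos: [516.8, -156.8, 112.2]
force: [-0.4, -0.7, -1.8]
ee_pos: [516.8, -156.8, 110.9]
force: [-0.4, 0.6, -2.7]
```

```bash
python3 -m handwheel '[-0.0003,0,0.001,0,0,0, 0.0091,0,0.0041,0,0,0, 0.0091,0,0.0041,0,0,0, 0.0091,0,0.0041,0,0,0, 0.0091,0,0.0041,0,0,0, 0,0,0,0,0,0]'|sed -n '2,4p'
python3 -m handwheel '[0.0046,0,0.002,0,0,0, 0,0,0,0,0,0]'|sed -n '2,4p'
python3 -m handwheel '[0.0046,0,0.002,0,0,0, 0,0,0,0,0,0]'|sed -n '2,4p'
```

```text
ee_pos: [555.1, -160.3, 104.6]
tcp_rot: [-179.9, -18.8, -6.3]
force: [-3.6, -0.1, -1.7]
ee_pos: [559.4, -160.9, 105.0]
tcp_rot: [-179.9, -18.8, -6.3]
force: [-8.4, 0.1, 6.1]
ee_pos: [564.3, -161.4, 105.4]
tcp_rot: [-179.9, -18.8, -6.3]
force: [-10.6, 0.9, 11.3]
```

```bash
python3 -m handwheel '[0.0046,0,0.001,0,0,0, 0,0,0,0,0,0]'|sed -n '2,4p'
python3 -m handwheel '[0.0046,0,0.001,0,0,0, 0,0,0,0,0,0]'|sed -n '2,4p'
cat >> h.py <<'E'
def scoopview(fn):
    st(); c=shot('wrist',fn); m,h=balls(c,20); print(sorted(h[0].round().astype(int).tolist(),key=lambda t:t[1])) if h is not None else print('no balls')
    im=cv2.cvtColor(c['color'],cv2.COLOR_RGB2HSV); o=((im[:,:,0]<14)&(im[:,:,1]>150)&(im[:,:,2]>90)); o[:,:240]=0;o[:,400:]=0; o[:100]=0;o[260:]=0; y,x=np.nonzero(o); print('orange u',x.min(),x.max(),'v',y.min(),y.max())
E
python3 -c "
from h import *
scoopview('w17.png')"
```

```text
ee_pos: [569.9, -162.2, 105.6]
tcp_rot: [-179.9, -18.9, -6.4]
force: [-1.2, 0.6, -2.4]
ee_pos: [577.1, -163.8, 106.7]
tcp_rot: [180.0, -19.2, -6.4]
force: [-0.0, -0.3, -3.6]
{'time': 32.4, 'ee_pos': [577.1, -163.8, 106.7], 'tcp_rot': [180.0, -19.2, -6.4], 'force': [-0.0, -0.3, -3.6], 'grip_width': 16.1, 'gripper_force': 121.6}
[[250, 138, 19], [286, 138, 20], [334, 138, 18], [386, 140, 20]]
orange u 263 371 v 142 226
```

```bash
python3 -m handwheel '[0.0046,0,0.0018,0,0,0, 0.0037,0,0.0014,0,0,0, 0,0,0,0,0,0, 0,0,0,0,0,0]'|sed -n '2,4p'
python3 -c "
from h import *
scoopview('w18.png')"
```

```text
ee_pos: [584.6, -164.4, 106.2]
tcp_rot: [-180.0, -19.1, -6.4]
force: [-0.4, -0.5, -3.4]
{'time': 32.8, 'ee_pos': [584.6, -164.4, 106.2], 'tcp_rot': [-180.0, -19.1, -6.4], 'force': [-0.4, -0.5, -3.4], 'grip_width': 16.4, 'gripper_force': 121.5}
[[292, 146, 19], [332, 146, 20], [250, 148, 18], [388, 148, 19]]
orange u 263 371 v 142 226
```

```bash
python3 -m handwheel '[-0.0057,0,0.0026,0,0.045,0, -0.0048,0,-0.0003,0,0.05,0, -0.0048,0,-0.0003,0,0.05,0, -0.0048,0,-0.0003,0,0.05,0, -0.0048,0,-0.0003,0,0.05,0, 0,0,0,0,0,0]'|sed -n '2,4p'
python3 -c "
from h import *
scoopview('w19.png')"
```

```text
ee_pos: [564.4, -162.8, 97.1]
tcp_rot: [-180.0, -32.8, -6.6]
force: [-0.8, -1.0, 3.8]
{'time': 33.4, 'ee_pos': [564.4, -162.8, 97.1], 'tcp_rot': [-180.0, -32.8, -6.6], 'force': [-0.8, -1.0, 3.8], 'grip_width': 16.2, 'gripper_force': 122.5}
[[250, 150, 18], [384, 152, 19], [338, 178, 19], [290, 178, 18]]
orange u 263 371 v 141 226
```

Two balls rolled back into the bowl. Tilt further, lift.

```bash
python3 -m handwheel '[-0.0048,0,-0.0003,0,0.05,0, -0.0048,0,-0.0003,0,0.05,0, -0.003,0,-0.004,0,0.05,0, 0.001,0,-0.008,0,0,0, 0.007,0,-0.008,0,0,0, 0.009,0,-0.010,0,0,0, 0.013,0,-0.015,0,0,0, 0.013,0,-0.015,0,0,0]'|sed -n '2,4p'
python3 -m handwheel '[0.016,0,-0.019,0,0,0, 0.016,0,-0.019,0,0,0, 0.016,0,-0.019,0,0,0, 0.014,0,-0.017,0,0,0, 0,0,0,0,0,0, 0,0,0,0,0,0]'|sed -n '2,4p'
python3 -c "
from h import *
scoopview('w20.png'); s=monitor.read_state(); to([440.4,129.3,250],[180,-41,5.4])
p=s['tcp_rot'][1]; q=R.from_euler('xyz',s['tcp_rot'],degrees=True).inv().apply([0,0,1]); print(q*np.radians(5.4-s['tcp_rot'][2]))"
```

```text
ee_pos: [555.7, -156.8, 163.5]
tcp_rot: [-179.1, -37.7, -6.4]
force: [-0.2, -0.1, -4.0]
ee_pos: [559.0, -158.1, 259.2]
tcp_rot: [-179.1, -37.8, -6.4]
force: [-0.9, -1.4, -3.9]
{'time': 34.9, 'ee_pos': [559.0, -158.1, 259.2], 'tcp_rot': [-179.1, -37.8, -6.4], 'force': [-0.9, -1.4, -3.9], 'grip_width': 16.5, 'gripper_force': 121.7}
[[298, 180, 19], [340, 180, 20], [60, 232, 31], [26, 276, 29], [32, 300, 23], [134, 304, 31], [36, 320, 30], [52, 328, 10], [10, 348, 12]]
orange u 252 372 v 133 227
turn [ 0.113  0.057 -0.16 ] shift [-0.0736 -0.2969 -0.0533]
[ 0.12598342 -0.00290452 -0.16321124]
```

```bash
python3 -m handwheel '[0,0,0,0.0315,0,-0.041, 0,0,0,0.0315,0,-0.041, 0,0,0,0.0315,0,-0.041, 0,0,0,0.0315,0,-0.04, -0.004,-0.01,-0.003,0,0,0, -0.007,-0.02,-0.005,0,0,0, -0.009,-0.03,-0.006,0,0,0, -0.009,-0.035,-0.006,0,0,0]'|sed -n '2,4p'
python3 -m handwheel '[-0.009,-0.04,-0.006,0,0,0, -0.009,-0.04,-0.006,0,0,0, -0.009,-0.04,-0.006,0,0,0, -0.009,-0.035,-0.006,0,0,0, -0.007,-0.025,-0.005,0,0,0, -0.004,-0.015,-0.003,0,0,0, 0,-0.007,0,0,0,0, 0,0,0,0,0,0]'|sed -n '2,4p'
python3 -c "
from h import *
scoopview('w21.png'); to([440.4,129.3,247])"
```

```text
ee_pos: [512.6, -65.5, 257.7]
tcp_rot: [-179.0, -37.9, 5.3]
force: [-0.3, 1.0, -3.7]
ee_pos: [434.5, 128.1, 256.2]
tcp_rot: [-179.1, -37.8, 5.6]
force: [-0.1, 0.4, -3.8]
{'time': 36.6, 'ee_pos': [434.5, 128.1, 256.2], 'tcp_rot': [-179.1, -37.8, 5.6], 'force': [-0.1, 0.4, -3.8], 'grip_width': 16.1, 'gripper_force': 121.6}
[[504, 148, 10], [578, 166, 15], [332, 178, 19], [290, 178, 19]]
orange u 263 371 v 111 240
turn [0. 0. 0.] shift [-0.0017 -0.0013  0.0108]
```

```bash
python3 -m handwheel '[0.002,0,0.002,0,-0.08,0, 0,0,0.002,0,-0.08,0, 0,0,0.002,0,-0.06,0, 0,0,0.002,0,-0.05,0, 0,0,0.002,0,-0.05,0, 0,0,0.002,0,-0.05,0, 0,0,0.002,0,-0.05,0, 0,0,0.001,0,-0.05,0]'|sed -n '2,4p'
python3 -m handwheel '[0,0,0.001,0,-0.05,0, 0,0,0.001,0,-0.05,0, 0,0,0,0,-0.05,0, 0,0,0,0,-0.04,0, 0,0,0,0,0,0, 0,0,0,0,0,0, 0,0,0,0,0,0]'|sed -n '2,4p'
python3 -c "
from h import *
scoopview('w22.png')"
```

```text
ee_pos: [445.7, 126.8, 245.4]
tcp_rot: [-179.2, -11.0, 5.7]
force: [1.1, 0.7, -2.1]
ee_pos: [445.8, 126.9, 243.6]
tcp_rot: [-179.3, -0.3, 5.9]
force: [0.2, -1.2, -2.5]
{'time': 38.1, 'ee_pos': [445.8, 126.9, 243.6], 'tcp_rot': [-179.3, -0.3, 5.9], 'force': [0.2, -1.2, -2.5], 'grip_width': 16.1, 'gripper_force': 121.7}
[[380, 30, 18], [308, 30, 24], [332, 30, 32], [304, 74, 16], [338, 90, 16], [300, 130, 16]]
orange u 263 371 v 100 225
```

```bash
python3 -m handwheel '[0,0,-0.02,0,0,0, 0,0,-0.03,0,0,0, 0,0,-0.03,0,0,0, -0.03,0,-0.02,0,0,0, -0.03,0,0,0,0,0, -0.02,0,0,0,0,0, 0,0,0,0,0,0, 0,0,0,0,0,0]'|sed -n '2,4p'
cat >> h.py <<'E'
def dial(c,ctr,z=75):
    "dark needle direction: longest dark ray around the hub"
    g=c['color'].astype(int); best=[]
    for a in np.radians(np.arange(0,360,2)):
        # world direction on the dial face: a measured clockwise (seen from above) from +y
        v=[]
        for r in np.arange(5,25,1.5):
            d=np.array([np.sin(a),np.cos(a)]); u,w=w2px(c,[ctr[0]+r*d[0],ctr[1]+r*d[1],z])
            v.append(cv2.getRectSubPix(g.sum(2).astype('float32'),(1,1),(u,w))[0,0])
        best.append((np.mean(v),np.degrees(a)))
    print('dark dirs (cw from +y):',[(round(m),round(x)) for m,x in sorted(best)[:6]], 'median',np.median([b[0] for b in best]))
E
python3 -c "
from h import *
scoopview('w23.png')
c=shot('top','t23.png'); dial(c,[648,151]); w=shot('wrist'); dial(w,[648,151])
m,h=balls(c,20); print([(round(u),round(v),round(r),px2w(c,u,v,95 if u<320 else 20).round()[:2].tolist()) for u,v,r in h[0]])
ys,xs=np.nonzero(m[150:270,220:300]); print(len(xs))
n,l,s,ce=cv2.connectedComponentsWithStats(m)
print([(s[i,4],ce[i].round().tolist()) for i in range(1,n) if s[i,4]>15])
"
```

```text
ee_pos: [366.3, 117.6, 343.7]
tcp_rot: [-179.3, -0.3, 6.0]
force: [0.1, 0.4, -2.8]
{'time': 39.0, 'ee_pos': [366.3, 117.6, 343.7], 'tcp_rot': [-179.3, -0.3, 6.0], 'force': [0.1, 0.4, -2.8], 'grip_width': 16.2, 'gripper_force': 121.8}
[[306, 10, 14], [330, 24, 16], [304, 56, 13]]
orange u 263 371 v 141 226
dark dirs (cw from +y): [(180, 108), (188, 110), (193, 106), (209, 112), (220, 104), (239, 114)] median 389.8867
dark dirs (cw from +y): [(188, 82), (189, 266), (189, 268), (189, 80), (193, 270), (194, 78)] median 308.4911
[(564, 202, 27, [604.0, -670.0]), (262, 178, 16, [646.0, 150.0]), (28, 330, 27, [255.0, 712.0]), (4, 322, 16, [273.0, 770.0]), (548, 192, 16, [633.0, -624.0]), (540, 174, 23, [683.0, -606.0]), (4, 342, 12, [226.0, 768.0]), (248, 222, 29, [533.0, 179.0]), (32, 312, 22, [299.0, 706.0]), (292, 202, 32, [584.0, 69.0]), (270, 210, 14, [565.0, 124.0]), (562, 224, 10, [546.0, -659.0])]
537
[(np.int32(88), [277.0, 178.0]), (np.int32(77), [247.0, 181.0]), (np.int32(59), [401.0, 181.0]), (np.int32(1514), [560.0, 200.0]), (np.int32(78), [284.0, 199.0]), (np.int32(66), [261.0, 201.0]), (np.int32(73), [258.0, 215.0]), (np.int32(60), [270.0, 220.0]), (np.int32(79), [258.0, 234.0]), (np.int32(577), [10.0, 333.0])]
```

```bash
python3 -c "
from h import *
c=shot('top'); i0=cv2.imread('pics/top0.png')[:,:,::-1]
d=dict(c); d['color']=i0
for ctr in ([648,151],[649,149],[647,152],[646,150]): print(ctr); dial(d,ctr); dial(c,ctr)
hsv=cv2.cvtColor(i0.copy(),cv2.COLOR_RGB2HSV)
for nm,m in (('green',(hsv[:,:,0]>40)&(hsv[:,:,0]<90)&(hsv[:,:,1]>60)),('red',((hsv[:,:,0]<10)|(hsv[:,:,0]>170))&(hsv[:,:,1]>110))):
    m=m.copy(); m[:160]=0;m[196:]=0;m[:,:240]=0;m[:,290:]=0
    y,x=np.nonzero(m); P=np.array([px2w(c,u,v,75)[:2] for u,v in zip(x,y)])-[647,151]
    a=np.degrees(np.arctan2(P[:,0],P[:,1])); print(nm,len(a),np.percentile(a,[5,25,50,75,95]).round())
# trough balls, shadow-tolerant
im=cv2.cvtColor(c['color'],cv2.COLOR_RGB2HSV); print(im[180:186,362:374,0].tolist()[2], im[180:186,362:374,1].tolist()[2])
m=((im[:,:,0]>88)&(im[:,:,0]<122)&(im[:,:,1]>50)).astype('uint8'); n,l,s,ce=cv2.connectedComponentsWithStats(m[150:260,220:430])
print([(s[i,4],(ce[i]+[220,150]).round().tolist()) for i in range(1,n) if s[i,4]>15])
"
```

```text
[648, 151]
dark dirs (cw from +y): [(228, 358), (241, 356), (243, 0), (257, 2), (270, 4), (276, 354)] median 384.38797
dark dirs (cw from +y): [(178, 108), (187, 110), (192, 106), (209, 112), (219, 104), (240, 114)] median 389.20752
[649, 149]
dark dirs (cw from +y): [(213, 356), (217, 354), (222, 358), (231, 0), (238, 2), (245, 352)] median 392.40488
dark dirs (cw from +y): [(225, 104), (231, 106), (233, 102), (248, 108), (250, 100), (269, 98)] median 389.52368
[647, 152]
dark dirs (cw from +y): [(236, 0), (248, 2), (265, 4), (270, 358), (281, 6), (292, 8)] median 374.54218
dark dirs (cw from +y): [(161, 110), (172, 108), (174, 112), (201, 114), (203, 106), (231, 116)] median 399.73553
[646, 150]
dark dirs (cw from +y): [(256, 4), (261, 6), (268, 2), (270, 8), (277, 10), (279, 12)] median 386.521
dark dirs (cw from +y): [(198, 102), (198, 104), (212, 100), (217, 106), (234, 98), (244, 108)] median 401.5946
green 26 [105. 112. 119. 126. 132.]
red 48 [-177.  140.  152.  166.  178.]
[23, 27, 21, 25, 27, 21, 25, 23, 27, 33, 27, 25] [31, 26, 25, 34, 32, 27, 33, 21, 30, 25, 28, 36]
[(np.int32(103), [277.0, 178.0]), (np.int32(82), [247.0, 181.0]), (np.int32(39), [365.0, 175.0]), (np.int32(90), [402.0, 180.0]), (np.int32(101), [262.0, 201.0]), (np.int32(102), [285.0, 199.0]), (np.int32(96), [259.0, 214.0]), (np.int32(99), [272.0, 220.0]), (np.int32(99), [259.0, 234.0])]
```

Five balls are in the pan, two remain in the trough's low corners; the needle reads about 110°, right at the lower green edge, so one more ball is needed. Go for the right-corner ball.

```bash
python3 -m handwheel '[0,0,0,0,0,0.0715, 0,0,0,0,0,0.0715, 0,0,0,0,0,0.0715, 0,0,0,0,0.12,0, 0,0,0,0,0.12,0, 0,0,0,0,0.12,0, 0,0,0,0,0,0]'|sed -n '2,4p'
python3 -c "
from h import *
st();to([513.5,-183.3,230],[180,-21,-6.3])"
```

```text
ee_pos: [363.0, 117.7, 341.8]
tcp_rot: [-179.3, -20.5, -6.5]
force: [-0.2, -0.0, -1.7]
{'time': 39.8, 'ee_pos': [363.0, 117.7, 341.8], 'tcp_rot': [-179.3, -20.5, -6.5], 'force': [-0.2, -0.0, -1.7], 'grip_width': 16.2, 'gripper_force': 121.6}
turn [-0.011  0.009 -0.003] shift [0.1304 0.2827 0.1698]
```

```bash
python3 -m handwheel '[0.015,0.035,0,-0.011,0.009,-0.003, 0.018,0.042,0,0,0,0, 0.018,0.042,0,0,0,0, 0.018,0.042,0.01,0,0,0, 0.018,0.042,0.025,0,0,0, 0.018,0.042,0.025,0,0,0, 0.018,0.037,0.03,0,0,0, 0.007,0,0.03,0,0,0]'|sed -n '2,4p'
python3 -m handwheel '[0,0,0.025,0,0,0, 0,0,0.025,0,0,0, 0,0,0,0,0,0, 0,0,0,0,0,0]'|sed -n '2,4p'
cat >> h.py <<'E'
def trough(fn):
    st();s=monitor.read_state(); c=shot('wrist',fn); m,h=balls(c,20); p=np.array(s['ee_pos']); Y=R.from_euler('z',-6.3,degrees=True)
    if h is not None:
        for u,v,r in h[0]:
            q=Y.inv().apply(px2w(c,u,v,21)-p)
            if 90<q[0]<190 and abs(q[1])<120: print(round(u),round(v),round(r),q.round(1))
    # rim corners of the trough: prediction from the first survey
    return c
E
python3 -c "
from h import *
trough('w24.png');to([513.5,-183.3,230],[180,-21,-6.3])"
```

```text
ee_pos: [499.8, -184.3, 279.1]
tcp_rot: [179.9, -21.3, -6.7]
force: [0.2, 0.0, -2.2]
ee_pos: [515.1, -179.5, 232.2]
tcp_rot: [-179.9, -21.1, -6.4]
force: [-0.0, -0.2, -2.2]
{'time': 41.0, 'ee_pos': [515.1, -179.5, 232.2], 'tcp_rot': [-179.9, -21.1, -6.4], 'force': [-0.0, -0.2, -2.2], 'grip_width': 16.2, 'gripper_force': 121.5}
342 122 11 [ 148.7  -30.3 -211.2]
258 124 11 [ 146.5   76.7 -211.2]
turn [-0.    -0.004 -0.002] shift [-0.0027  0.0039  0.0027]
```

```bash
python3 -m handwheel '[0,0.004,0,0,0,0, -0.0084,0,0.022,0,0,0, -0.0084,0,0.022,0,0,0, -0.0084,0,0.022,0,0,0, -0.0084,0,0.022,0,0,0, -0.0075,0,0.0195,0,0,0, 0,0,0,0,0,0, 0,0,0,0,0,0]'|sed -n '2,4p'
python3 -m handwheel '[-0.0007,0,0.0019,0,0,0, 0,0,0,0,0,0]'|sed -n '2p;4p'
python3 -m handwheel '[-0.0005,0,0.0014,0,0,0, 0,0,0,0,0,0]'|sed -n '2p;4p'
python3 -m handwheel '[-0.0003,0,0.001,0,0,0, 0,0,0,0,0,0]'|sed -n '2p;4p'
```

```text
ee_pos: [515.4, -183.3, 119.0]
tcp_rot: [-180.0, -21.3, -6.4]
force: [-0.3, -0.5, -1.5]
ee_pos: [515.6, -183.2, 117.2]
force: [0.3, -0.7, -2.0]
ee_pos: [514.9, -182.7, 114.6]
force: [0.9, 0.3, -2.5]
ee_pos: [514.8, -182.6, 113.1]
force: [-0.4, 0.4, -2.1]
```

```bash
python3 -m handwheel '[-0.0003,0,0.001,0,0,0, 0,0,0,0,0,0]'|sed -n '2p;4p'
python3 -m handwheel '[-0.0003,0,0.001,0,0,0, 0,0,0,0,0,0]'|sed -n '2p;4p'
python3 -m handwheel '[-0.0003,0,0.001,0,0,0, 0,0,0,0,0,0]'|sed -n '2p;4p'
```

```text
ee_pos: [514.8, -182.6, 111.9]
force: [0.3, 0.1, -2.1]
ee_pos: [514.9, -182.6, 110.9]
force: [0.6, 0.6, -1.7]
ee_pos: [515.0, -182.6, 109.8]
force: [-0.2, -0.4, -1.9]
```

```bash
python3 -m handwheel '[-0.0003,0,0.001,0,0,0, 0,0,0,0,0,0]'|sed -n '2p;4p'
python3 -m handwheel '[-0.0003,0,0.001,0,0,0, 0,0,0,0,0,0]'|sed -n '2p;4p'
python3 -m handwheel '[0.009,0,0.0045,0,0,0, 0.009,0,0.0045,0,0,0, 0.009,0,0.0045,0,0,0, 0.009,0,0.0045,0,0,0, 0,0,0,0,0,0]'|sed -n '2,4p'
```

```text
ee_pos: [515.3, -182.8, 109.0]
force: [-0.1, -0.8, -1.1]
ee_pos: [515.4, -182.9, 108.9]
force: [-4.1, 0.1, 6.2]
ee_pos: [557.6, -188.5, 106.2]
tcp_rot: [179.9, -21.5, -6.4]
force: [-0.2, -1.0, 6.3]
```

```bash
python3 -m handwheel '[0.0045,0,0.0022,0,0,0, 0.0045,0,0.0015,0,0,0, 0,0,0,0,0,0]'|sed -n '2,4p'
python3 -m handwheel '[0.0045,0,0.0015,0,0,0, 0,0,0,0,0,0]'|sed -n '2,4p'
python3 -m handwheel '[0.0045,0,0.0015,0,0,0, 0,0,0,0,0,0]'|sed -n '2,4p'
python3 -c "
from h import *
scoopview('w25.png')"
```

```text
ee_pos: [566.0, -189.0, 105.5]
tcp_rot: [180.0, -21.4, -6.4]
force: [-2.3, 0.9, 6.6]
ee_pos: [569.7, -189.1, 105.2]
tcp_rot: [-180.0, -21.3, -6.4]
force: [-4.9, -0.1, 7.3]
ee_pos: [574.5, -189.6, 104.8]
tcp_rot: [-180.0, -21.3, -6.4]
force: [-2.3, -0.6, 3.2]
{'time': 44.7, 'ee_pos': [574.5, -189.6, 104.8], 'tcp_rot': [-180.0, -21.3, -6.4], 'force': [-2.3, -0.6, 3.2], 'grip_width': 15.9, 'gripper_force': 125.4}
[[352, 142, 18], [218, 144, 19]]
orange u 263 372 v 149 233
```

```bash
python3 -m handwheel '[0.0045,0,0.0015,0,0,0, 0.0045,0,0.0015,0,0,0, 0,0,0,0,0,0]'|sed -n '2,4p'
python3 -m handwheel '[0.0045,0,0.0015,0,0,0, 0,0,0,0,0,0]'|sed -n '2,4p'
python3 -c "
from h import *
scoopview('w26.png')"
```

```text
ee_pos: [580.6, -189.7, 105.0]
tcp_rot: [-179.9, -20.9, -6.4]
force: [-17.4, -0.6, 16.2]
ee_pos: [581.8, -189.6, 105.6]
tcp_rot: [-179.9, -20.6, -6.3]
force: [-32.7, -1.3, 30.9]
{'time': 45.2, 'ee_pos': [581.8, -189.6, 105.6], 'tcp_rot': [-179.9, -20.6, -6.3], 'force': [-32.7, -1.3, 30.9], 'grip_width': 16.2, 'gripper_force': 131.3}
[[354, 150, 19], [218, 150, 20]]
orange u 264 372 v 150 233
```

```bash
python3 -m handwheel '[-0.005,0,-0.002,0,0,0, -0.004,0,-0.002,0,0,0, 0,0,0,0,0,0]'|sed -n '2,4p'
python3 -c "
from h import *
scoopview('w27.png')"
```

```text
ee_pos: [577.8, -189.5, 105.1]
tcp_rot: [-179.9, -21.1, -6.4]
force: [0.1, 0.4, -2.6]
{'time': 45.6, 'ee_pos': [577.8, -189.5, 105.1], 'tcp_rot': [-179.9, -21.1, -6.4], 'force': [0.1, 0.4, -2.6], 'grip_width': 16.5, 'gripper_force': 125.0}
[[352, 146, 19], [218, 148, 19]]
orange u 263 371 v 150 233
```

Geometry says the ball centre is 6–9 mm behind the lip, so it is on the plate. Tilt back.

```bash
python3 -m handwheel '[-0.0059,0,0.0021,0,0.045,0, -0.0059,0,0.0021,0,0.045,0, -0.0047,0,-0.0007,0,0.05,0, -0.0047,0,-0.0007,0,0.05,0, -0.0047,0,-0.0007,0,0.05,0, 0,0,0,0,0,0, 0,0,0,0,0,0]'|sed -n '2,4p'
python3 -c "
from h import *
scoopview('w28.png')"
python3 -m handwheel '[-0.0047,0,-0.0007,0,0.05,0, -0.0047,0,-0.0007,0,0.05,0, -0.0047,0,-0.0007,0,0.05,0, 0,0,0,0,0,0, 0,0,0,0,0,0]'|sed -n '2,4p'
python3 -c "
from h import *
scoopview('w29.png')"
```

```text
ee_pos: [561.4, -188.0, 98.1]
tcp_rot: [-179.9, -34.5, -6.4]
force: [-14.4, 3.4, 29.4]
{'time': 46.4, 'ee_pos': [561.4, -188.0, 98.1], 'tcp_rot': [-179.9, -34.5, -6.4], 'force': [-14.4, 3.4, 29.4], 'grip_width': 16.4, 'gripper_force': 130.0}
[[224, 156, 18], [342, 176, 18]]
orange u 263 371 v 149 233
ee_pos: [553.8, -187.0, 93.7]
tcp_rot: [-179.5, -40.3, -6.6]
force: [-17.9, -3.4, 32.3]
{'time': 46.9, 'ee_pos': [553.8, -187.0, 93.7], 'tcp_rot': [-179.5, -40.3, -6.6], 'force': [-17.9, -3.4, 32.3], 'grip_width': 15.8, 'gripper_force': 130.7}
[[226, 160, 18], [340, 184, 18]]
orange u 264 372 v 149 233
```

Ball is in the bowl. Lift.

```bash
python3 -m handwheel '[0.003,0,-0.004,0,0,0, 0.006,0,-0.008,0,0,0, 0.007,0,-0.008,0,0,0, 0.01,0,-0.011,0,0,0, 0.013,0,-0.015,0,0,0, 0.015,0,-0.017,0,0,0, 0.018,0,-0.02,0,0,0, 0.018,0,-0.02,0,0,0]'|sed -n '2,4p'
python3 -m handwheel '[0.018,0,-0.02,0,0,0, 0.018,0,-0.02,0,0,0, 0.01,0,-0.01,0,0,0, 0,0,0,0,0,0, 0,0,0,0,0,0]'|sed -n '2,4p'
python3 -c "
from h import *
scoopview('w30.png'); s=monitor.read_state()
q=R.from_euler('xyz',s['tcp_rot'],degrees=True).inv().apply([0,0,1]); print(q, q*np.radians(5.4-s['tcp_rot'][2])); to([437,129,262],[s['tcp_rot'][0],s['tcp_rot'][1],5.4])"
```

```text
ee_pos: [553.7, -183.7, 224.7]
tcp_rot: [-179.0, -39.6, -6.5]
force: [0.8, 0.3, -1.9]
ee_pos: [556.7, -184.6, 291.2]
tcp_rot: [-178.9, -39.6, -6.5]
force: [-1.2, -0.4, -3.1]
{'time': 48.2, 'ee_pos': [556.7, -184.6, 291.2], 'tcp_rot': [-178.9, -39.6, -6.5], 'force': [-1.2, -0.4, -3.1], 'grip_width': 16.6, 'gripper_force': 124.9}
[[336, 184, 19], [616, 216, 27], [270, 228, 10], [114, 242, 26], [58, 244, 32], [32, 286, 27], [84, 292, 11], [40, 304, 18], [108, 326, 32], [44, 336, 22], [26, 342, 22], [18, 380, 13]]
orange u 241 371 v 150 234
[ 0.63643133 -0.01521163 -0.77118336] [ 0.1323214  -0.00316267 -0.1603379 ]
turn [ 0.132 -0.003 -0.16 ] shift [-0.0869 -0.3238 -0.0286]
```

```bash
python3 -m handwheel '[0,0,0,0.033,0,-0.04, 0,0,0,0.033,0,-0.04, 0,0,0,0.033,0,-0.04, 0,0,0,0.033,0,-0.04, -0.004,-0.01,-0.001,0,0,0, -0.008,-0.022,-0.003,0,0,0, -0.01,-0.035,-0.003,0,0,0, -0.01,-0.04,-0.004,0,0,0]'|sed -n '2,4p'
python3 -m handwheel '[-0.01,-0.042,-0.004,0,0,0, -0.01,-0.042,-0.004,0,0,0, -0.01,-0.042,-0.004,0,0,0, -0.01,-0.038,-0.003,0,0,0, -0.008,-0.028,-0.002,0,0,0, -0.006,-0.017,-0.001,0,0,0, 0,-0.008,0,0,0,0, 0,0,0,0,0,0]'|sed -n '2,4p'
python3 -c "
from h import *
scoopview('w31.png'); to([440,129,245])"
```

```text
ee_pos: [512.9, -80.7, 279.6]
tcp_rot: [-178.9, -39.7, 5.2]
force: [1.5, 0.8, -2.9]
ee_pos: [437.6, 126.6, 261.9]
tcp_rot: [-179.0, -39.6, 5.6]
force: [-0.4, 0.4, -2.5]
{'time': 49.9, 'ee_pos': [437.6, 126.6, 261.9], 'tcp_rot': [-179.0, -39.6, 5.6], 'force': [-0.4, 0.4, -2.5], 'grip_width': 16.2, 'gripper_force': 124.9}
[[312, 136, 24], [290, 186, 18]]
orange u 263 371 v 122 256
turn [0. 0. 0.] shift [-0.0095 -0.0027  0.0146]
```

```bash
python3 -m handwheel '[0,-0.003,0.004,0,-0.08,0, 0,0,0.004,0,-0.08,0, 0,0,0.003,0,-0.06,0, 0,0,0.003,0,-0.05,0, 0,0,0.003,0,-0.04,0, 0,0,0.002,0,-0.04,0, 0,0,0.002,0,-0.04,0, 0,0,0.001,0,-0.04,0]'|sed -n '2,4p'
python3 -m handwheel '[0,0,0.001,0,-0.04,0, 0,0,0,0,-0.04,0, 0,0,0,0,-0.05,0, 0,0,0,0,-0.05,0, 0,0,0,0,-0.05,0, 0,0,0,0,-0.04,0, 0,0,0,0,0,0, 0,0,0,0,0,0]'|sed -n '2,4p'
python3 -m handwheel '[0,0,-0.02,0,0,0, 0,0,-0.03,0,0,0, 0,0,-0.03,0,0,0, -0.03,0,-0.02,0,0,0, -0.03,0,0,0,0,0, -0.02,0,0,0,0,0, 0,0,0,0,0,0, 0,0,0,0,0,0]'|sed -n '2,4p'
python3 -c "
from h import *
scoopview('w32.png')
c=shot('top','t32.png'); dial(c,[647.5,151.5])
im=cv2.cvtColor(c['color'],cv2.COLOR_RGB2HSV)
m=((im[:,:,0]>88)&(im[:,:,0]<122)&(im[:,:,1]>50)).astype('uint8'); n,l,s,ce=cv2.connectedComponentsWithStats(m[100:300,150:450])
print([(s[i,4],(ce[i]+[150,100]).round().tolist()) for i in range(1,n) if s[i,4]>15])
"
```

```text
ee_pos: [450.5, 128.6, 244.2]
tcp_rot: [-179.2, -15.1, 5.7]
force: [0.2, 0.5, -2.7]
ee_pos: [451.1, 128.8, 243.4]
tcp_rot: [-179.2, 0.3, 6.0]
force: [-0.7, -0.2, -2.6]
ee_pos: [371.6, 119.5, 344.5]
tcp_rot: [-179.3, 0.1, 6.0]
force: [0.6, 0.7, -1.6]
{'time': 52.4, 'ee_pos': [371.6, 119.5, 344.5], 'tcp_rot': [-179.3, 0.1, 6.0], 'force': [0.6, 0.7, -1.6], 'grip_width': 16.7, 'gripper_force': 125.0}
[[348, 4, 15], [310, 12, 14], [338, 32, 14], [306, 60, 12]]
orange u 264 371 v 100 233
dark dirs (cw from +y): [(160, 122), (162, 120), (176, 124), (182, 118), (203, 126), (210, 116)] median 393.93405
[(np.int32(102), [277.0, 179.0]), (np.int32(84), [247.0, 181.0]), (np.int32(38), [365.0, 176.0]), (np.int32(100), [262.0, 201.0]), (np.int32(99), [286.0, 199.0]), (np.int32(100), [278.0, 210.0]), (np.int32(99), [259.0, 214.0]), (np.int32(101), [272.0, 221.0]), (np.int32(106), [259.0, 234.0])]
```

Six balls in the pan; needle at ≈121°, well inside green (110–147°). One ball remains in the trough. Now set the scoop down on the mat.

```bash
python3 -m handwheel '[0,0,0,0,0.12,0, 0,0,0,0,0.12,0, 0,0,0,0,0.12,0, 0,0,0,0,0.12,0, 0,0,0,0,0.096,0, 0,0,0,0,0,0]'|sed -n '2,4p'
python3 -c "
from h import *
st();to([404,345.6,200],[180,-33,6]); to([404,345.6,110],[180,-33,6])"
```

```text
ee_pos: [368.5, 119.3, 341.5]
tcp_rot: [-179.2, -32.4, 5.6]
force: [-0.2, 1.1, -2.2]
{'time': 53.0, 'ee_pos': [368.5, 119.3, 341.5], 'tcp_rot': [-179.2, -32.4, 5.6], 'force': [-0.2, 1.1, -2.2], 'grip_width': 16.5, 'gripper_force': 125.1}
turn [-0.011  0.01  -0.006] shift [-0.0276 -0.2214  0.1508]
turn [-0.011  0.01  -0.006] shift [-0.0766 -0.2214  0.2263]
```

```bash
python3 -m handwheel '[0,-0.04,0,-0.011,0.01,-0.006, 0,-0.045,0,0,0,0, 0,-0.045,0.01,0,0,0, -0.005,-0.045,0.025,0,0,0, -0.008,-0.035,0.035,0,0,0, -0.008,-0.011,0.04,0,0,0, -0.0066,0,0.04,0,0,0, 0,0,0,0,0,0]'|sed -n '2,4p'
python3 -m handwheel '[0,0,0,0,0,0, 0,0,0,0,0,0]'|sed -n '2,4p'
python3 - <<'E'
from h import *
scoopview('w33.png'); s=monitor.read_state(); c=shot('wrist'); p=np.array(s['ee_pos'])
im=c['color'].astype(int).sum(2)
# mat: dark region; report its box projected at z=3
m=((im<110)&(c['color'].max(2)<45)).astype('uint8'); m[260:]=0
n,l,q,ce=cv2.connectedComponentsWithStats(m)
for i in range(1,n):
    if q[i,4]>800: print(q[i].tolist(),ce[i].round())
t=shot('top'); g=t['color'].max(2); m=((g<50)).astype('uint8'); m[:190]=0; m[300:]=0; m[:,:150]=0; m[:,225:]=0
y,x=np.nonzero(m); r=cv2.minAreaRect(np.c_[x,y].astype('float32')); print('top mat',[px2w(t,*b,3)[:2].round() for b in cv2.boxPoints(r)])
to([404,345.6,93],[180,-33,6])
E
```

```text
ee_pos: [407.8, 331.6, 197.5]
tcp_rot: [179.6, -32.3, 6.1]
force: [-1.0, -1.5, -2.6]
ee_pos: [409.3, 333.5, 206.0]
tcp_rot: [-179.8, -33.1, 5.8]
force: [0.7, -0.6, -1.4]
{'time': 54.0, 'ee_pos': [409.3, 333.5, 206.0], 'tcp_rot': [-179.8, -33.1, 5.8], 'force': [0.7, -0.6, -1.4], 'grip_width': 16.2, 'gripper_force': 124.7}
[[488, 74, 28], [448, 92, 15], [502, 108, 31], [514, 124, 18], [572, 128, 23], [508, 146, 17], [552, 146, 16], [542, 162, 20], [514, 192, 20]]
orange u 262 371 v 148 235
[248, 191, 53, 65, 1075] [266. 236.]
top mat [array([321., 458.]), array([597., 448.]), array([585., 287.]), array([310., 300.])]
turn [-0.003 -0.002 -0.003] shift [-0.0646 -0.013   0.0934]
```

```bash
python3 -m handwheel '[-0.015,-0.007,0.022,-0.003,-0.002,-0.003, -0.015,-0.006,0.022,0,0,0, -0.015,0,0.022,0,0,0, -0.01,0,0.0135,0,0,0, -0.0058,0,0.008,0,0,0, 0,0,0,0,0,0, 0,0,0,0,0,0]'|sed -n '2,4p'
python3 -m handwheel '[-0.001,0,0.0017,0,0,0, 0,0,0,0,0,0]'|sed -n '2p;4p'
python3 -m handwheel '[-0.001,0,0.0017,0,0,0, 0,0,0,0,0,0]'|sed -n '2p;4p'
python3 -m handwheel '[-0.001,0,0.0017,0,0,0, 0,0,0,0,0,0]'|sed -n '2p;4p'
```

```text
ee_pos: [418.0, 333.4, 122.2]
tcp_rot: [-179.2, -30.0, 7.3]
force: [0.9, -0.1, -2.5]
ee_pos: [418.0, 333.1, 120.2]
force: [0.4, -0.0, -1.5]
ee_pos: [418.0, 332.6, 118.1]
force: [0.1, 0.1, -2.5]
ee_pos: [418.3, 332.2, 116.3]
force: [-0.0, -0.3, -2.2]
```

```bash
python3 -c "
from h import *
print(np.round(monitor.read_state()['joints'],1)); st(); to([404,345.6,100],[180,-31,7])"
```

```text
[ 40.7  11.5 122.4 -38.   25.1 154.9]
{'time': 55.5, 'ee_pos': [418.3, 332.2, 116.3], 'tcp_rot': [-179.2, -29.7, 7.4], 'force': [-0.0, -0.3, -2.2], 'grip_width': 16.6, 'gripper_force': 124.8}
turn [-0.017  0.023  0.005] shift [-0.0192 -0.015   0.0075]
```

Joint 6 is at its limit; turning the scoop's yaw toward the arm's azimuth (to about 22°) relieves it.

```bash
python3 -m handwheel '[0.01,0,-0.017,0,0,0, 0,0,0,0.0325,0,-0.0563, 0,0,0,0.0325,0,-0.0563, 0,0,0,0.0325,0,-0.0563, 0,0,0,0.0325,0,-0.0563, 0,0,0,0,0,0, 0,0,0,0,0,0]'|sed -n '2,4p'
python3 -c "
from h import *
print(np.round(monitor.read_state()['joints'],1)); st(); y=np.radians(22); to([484-80*np.cos(y),354-80*np.sin(y),105],[180,-33,22])"
```

```text
ee_pos: [418.8, 331.7, 136.2]
tcp_rot: [-179.1, -29.8, 22.1]
force: [-0.1, 0.0, -2.2]
[ 34.3   7.8 123.4 -15.4  20.  115.1]
{'time': 56.2, 'ee_pos': [418.8, 331.7, 136.2], 'tcp_rot': [-179.1, -29.8, 22.1], 'force': [-0.1, 0.0, -2.2], 'grip_width': 16.3, 'gripper_force': 124.9}
turn [-0.016  0.055  0.001] shift [-0.0263  0.0038  0.0201]
```

```bash
python3 -m handwheel '[0,0,0,-0.016,0.055,0, -0.013,0.002,0.01,0,0,0, -0.013,0.002,0.01,0,0,0, 0,0,0,0,0,0, 0,0,0,0,0,0]'|sed -n '2,4p'
python3 -m handwheel '[-0.0022,0,0.0034,0,0,0, -0.001,0,0.0017,0,0,0, 0,0,0,0,0,0]'|sed -n '2,4p'
python3 -m handwheel '[-0.001,0,0.0017,0,0,0, 0,0,0,0,0,0]'|sed -n '2p;4p'
python3 -m handwheel '[-0.001,0,0.0017,0,0,0, 0,0,0,0,0,0]'|sed -n '2p;4p'
```

```text
ee_pos: [410.3, 324.7, 105.5]
tcp_rot: [180.0, -32.9, 22.2]
force: [0.5, -0.2, -1.4]
ee_pos: [410.8, 324.6, 100.0]
tcp_rot: [180.0, -32.9, 22.2]
force: [-0.3, -0.4, -1.9]
ee_pos: [410.5, 324.2, 97.5]
force: [0.4, -0.4, -2.3]
ee_pos: [410.3, 324.0, 95.2]
force: [0.1, 0.1, -2.0]
```

```bash
python3 -m handwheel '[-0.0005,0,0.0009,0,0,0, 0,0,0,0,0,0]'|sed -n '2p;4p'
python3 -m handwheel '[-0.0005,0,0.0009,0,0,0, 0,0,0,0,0,0]'|sed -n '2p;4p'
python3 -m handwheel '[-0.0005,0,0.0009,0,0,0, 0,0,0,0,0,0]'|sed -n '2p;4p'
python3 -m handwheel '[-0.0005,0,0.0009,0,0,0, 0,0,0,0,0,0]'|sed -n '2p;4p'
```

```text
ee_pos: [410.4, 324.1, 94.2]
force: [1.0, 0.5, -3.3]
ee_pos: [410.5, 324.1, 93.2]
force: [-0.2, 0.6, -2.2]
ee_pos: [410.5, 324.2, 92.2]
force: [-0.0, 0.1, -1.6]
ee_pos: [410.6, 324.2, 91.1]
force: [-0.3, -0.1, -2.1]
```

```bash
for i in 1; do python3 -m handwheel '[-0.0005,0,0.0009,0,0,0, 0,0,0,0,0,0]'|sed -n '2p;4p'
python3 -m handwheel '[-0.0005,0,0.0009,0,0,0, 0,0,0,0,0,0]'|sed -n '2p;4p'
python3 -m handwheel '[-0.0005,0,0.0009,0,0,0, 0,0,0,0,0,0]'|sed -n '2p;4p'; done
python3 -c "
from h import *
scoopview('w34.png'); shot('scene','s34.png')"
```

```text
ee_pos: [410.7, 324.2, 90.1]
force: [0.5, -0.1, -1.4]
ee_pos: [410.8, 324.3, 89.9]
force: [-2.3, -1.5, 3.0]
ee_pos: [411.0, 324.3, 89.8]
force: [-7.3, -3.4, 10.5]
{'time': 58.8, 'ee_pos': [411.0, 324.3, 89.8], 'tcp_rot': [-180.0, -32.9, 22.2], 'force': [-7.3, -3.4, 10.5], 'grip_width': 16.1, 'gripper_force': 127.6}
[[640, 30, 29], [588, 46, 11], [570, 74, 31], [514, 86, 27], [568, 96, 33], [524, 136, 21], [498, 268, 25]]
orange u 262 373 v 148 235
```

```bash
python3 -m handwheel '[0.0005,0,-0.0009,0,0,0, 0.0023,0,0.0004,0,-0.025,0, 0.0023,0,0.0004,0,-0.025,0, 0,0,0,0,0,0, 0,0,0,0,0,0]'|sed -n '2,4p'
python3 -m handwheel '[0,0,0,0,0,0, 0,0,0,0,0,0, 0,0,0,0,0,0, 0,0,0,0,0,0]' 60 |sed -n '2,5p'
python3 -c "
from h import *
scoopview('w35.png')"
```

```text
ee_pos: [415.1, 325.3, 91.4]
tcp_rot: [179.9, -30.1, 22.2]
force: [-1.1, -0.3, -2.1]
ee_pos: [415.0, 325.6, 91.7]
tcp_rot: [179.9, -30.1, 22.2]
force: [-0.4, -0.8, 0.4]
grip_width: 51.2
{'time': 59.8, 'ee_pos': [415.0, 325.6, 91.7], 'tcp_rot': [179.9, -30.1, 22.2], 'force': [-0.4, -0.8, 0.4], 'grip_width': 51.2, 'gripper_force': 0.0}
[[568, 92, 28], [532, 118, 11], [520, 134, 17]]
orange u 263 373 v 151 235
```

```bash
python3 -m handwheel '[0,0,-0.015,0,0,0, 0,0,-0.03,0,0,0, 0,0,-0.04,0,0,0, 0,0,-0.04,0,0,0, 0,0,-0.04,0,0,0, 0,0,0,0,-0.1,0, 0,0,0,0,-0.1,0, 0,0,0,0,-0.1,0]'|sed -n '2,4p'
python3 -m handwheel '[0,0,-0.02,0,-0.1,0, 0,0,-0.03,0,-0.1,0, 0,0,0,0,0,0, 0,0,0,0,0,0]'|sed -n '2,4p'
python3 - <<'E'
from h import *
st(); c=shot('wrist','w36.png')
im=cv2.cvtColor(c['color'],cv2.COLOR_RGB2HSV); o=((im[:,:,0]<14)&(im[:,:,1]>150)&(im[:,:,2]>90)).astype('uint8')
n,l,q,ce=cv2.connectedComponentsWithStats(o)
for i in range(1,n):
    if q[i,4]>300:
        r=cv2.minAreaRect(np.argwhere(l==i)[:,::-1].astype('float32')); print(q[i].tolist(),[px2w(c,*b,5)[:2].round().tolist() for b in cv2.boxPoints(r)])
t=shot('top','t36.png'); dial(t,[647.5,151.5])
im=cv2.cvtColor(t['color'],cv2.COLOR_RGB2HSV)
m=((im[:,:,0]>88)&(im[:,:,0]<122)&(im[:,:,1]>50)).astype('uint8'); n,l,s,ce=cv2.connectedComponentsWithStats(m[100:300,150:450])
print([(s[i,4],(ce[i]+[150,100]).round().tolist()) for i in range(1,n) if s[i,4]>15])
o=((im[:,:,0]<14)&(im[:,:,1]>150)&(im[:,:,2]>70)).astype('uint8'); o[:190]=0;o[300:]=0;o[:,250:]=0;o[:,:150]=0
y,x=np.nonzero(o); r=cv2.minAreaRect(np.c_[x,y].astype('float32')); print('orange top',[px2w(t,*b,15)[:2].round().tolist() for b in cv2.boxPoints(r)])
# bystanders moved?
a=cv2.imread('pics/top0.png').astype(int); b=t['color'][:,:,::-1].astype(int); d=(abs(a-b).sum(2)>90).astype('uint8'); d=cv2.morphologyEx(d,cv2.MORPH_OPEN,np.ones((3,3)))
n,l,s,ce=cv2.connectedComponentsWithStats(d); print('changes',[(s[i].tolist()) for i in range(1,n) if s[i,4]>20])
E
```

```text
ee_pos: [337.9, 294.5, 235.7]
tcp_rot: [180.0, -12.9, 22.2]
force: [-0.3, 0.2, -0.1]
ee_pos: [331.3, 291.5, 283.5]
tcp_rot: [179.9, -1.5, 22.1]
force: [0.0, -0.3, 0.2]
{'time': 61.0, 'ee_pos': [331.3, 291.5, 283.5], 'tcp_rot': [179.9, -1.5, 22.1], 'force': [0.0, -0.3, 0.2], 'grip_width': 51.4, 'gripper_force': 0.0}
[284, 20, 68, 46, 2809] [[445.0, 385.0], [493.0, 403.0], [524.0, 326.0], [478.0, 305.0]]
[462, 23, 42, 74, 755] [[502.0, 157.0], [588.0, 164.0], [589.0, 145.0], [503.0, 137.0]]
[287, 67, 23, 17, 358] [[444.0, 380.0], [455.0, 354.0], [437.0, 347.0], [426.0, 374.0]]
[326, 67, 22, 17, 355] [[463.0, 334.0], [474.0, 309.0], [456.0, 301.0], [446.0, 326.0]]
[517, 87, 36, 58, 605] [[475.0, 55.0], [550.0, 60.0], [549.0, 40.0], [474.0, 34.0]]
dark dirs (cw from +y): [(158, 122), (160, 120), (174, 124), (181, 118), (198, 126), (210, 116)] median 388.12238
[(np.int32(108), [277.0, 179.0]), (np.int32(82), [247.0, 181.0]), (np.int32(32), [365.0, 176.0]), (np.int32(94), [286.0, 199.0]), (np.int32(99), [262.0, 201.0]), (np.int32(100), [278.0, 210.0]), (np.int32(99), [259.0, 214.0]), (np.i
[... 300 characters left out ...]
7, 14, 19, 163], [231, 218, 5, 13, 51], [215, 222, 10, 15, 94], [228, 235, 3, 7, 21], [232, 235, 5, 10, 45], [269, 234, 5, 5, 21], [203, 237, 6, 6, 30], [213, 239, 16, 13, 121], [190, 244, 11, 5, 44], [232, 249, 5, 7, 25], [189, 252, 12, 6, 40], [320, 255, 230, 66, 5685], [237, 263, 18, 19, 206], [189, 282, 10, 8, 69], [127, 308, 68, 54, 1468], [517, 317, 26, 16, 289], [318, 322, 195, 77, 8023], [77, 328, 72, 72, 3429], [586, 335, 18, 7, 76], [606, 336, 6, 10, 51], [523, 343, 93, 57, 3152], [263, 345, 64, 49, 1861], [17, 358, 48, 36, 455], [62, 362, 4, 16, 49], [67, 374, 5, 8, 32], [266, 379, 5, 9, 35], [6, 381, 7, 6, 28], [298, 387, 45, 13, 433], [2, 391, 13, 9, 100], [417, 392, 11, 8, 32]]
```

Run:
```python
from h import *
def g(i):
    h=cv2.cvtColor(i,cv2.COLOR_BGR2HSV); m=((h[:,:,0]>45)&(h[:,:,0]<85)&(h[:,:,1]>100)); m[:235]=0; m[300:]=0; m[:,:300]=0; m[:,340:]=0; y,x=np.nonzero(m); return len(x),x.mean().round(1),y.mean().round(1)
print(g(cv2.imread('pics/top0.png')),g(cv2.imread('pics/t36.png')))
manip.hand_in()
```

```text
(212, np.float64(316.8), np.float64(270.5)) (213, np.float64(316.8), np.float64(270.4))
the job is handed in; nothing more can be done
```

I handed the job in at about 61 s: both links and six balls are in the pan with the needle at about 121° (green is 110–147°), the seventh ball is in the trough, and the scoop stands upright and empty at the middle of its mat; the other bench items did not appear to move in the top view.

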